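# Dump a batch of balancing parts through the trip skip

### The job

Send the used balancing parts into the wash basket in one tip of the trip skip: draw the safety catch fully, turn the lock lever fully to its released end, lay every zinc clip-on weight on the cabinet top in the upright bucket and then the bronze sleeve last, whose weight trips the bucket and dumps them all into the basket. Then set the emptied bucket back upright, turn the lever back to locked and slide the catch fully home again. Leave the arbor, mirror, mallet, nut, collar and grease jar where they are.

Things in the scene. Friction and masses are not known exactly. Their poses are not given: they have to be found in the camera images.
- skip: Trip skip: grey steel stand fixed to the cabinet top, carrying bucket, lever, catch and basket; place and yaw vary. Origin on the cabinet top below the bucket's pivot; z up; y points from counterweight over pivot to bucket and basket (the way it tips); x lies along the pivot. Uprights at x = +-90, y = 0, 185 mm high; catch column at x = -90, y = -205 mm, 205 mm high.
- bucket (a joint): Tip bucket about its pivot (along skip x, 175 mm up): 0 = upright, 1.45 = dumped, mouth to the basket. Counterweighted, over-centre: with all the zinc weights in it stays upright; the sleeve's weight added tips it in about a second. Empty, it stays dumped until turned back (about 3 N at the counterweight) past about 0.65, then falls upright. With the lever at 0 it cannot tip.
- bucket_in (a point): Centre of the bucket's flat inner floor, on the floor; axes as the skip's, tipping with the bucket; 187 mm above the cabinet top when upright. Inside 146 mm along x (side walls at +-73); back wall at y = -36 mm; from y = +36 a lip slopes up at 35 degrees to y = +67. Back and side rims are 43 mm above the floor.
- counterweight (a point): Centre of the counterweight behind the bucket: steel roll, 40 mm diameter, 60 mm long along skip x. Upright: skip y = -78, 195 mm up; dumped: y = +10, 255 mm up, nearly above the pivot. To reset, push it from the basket's side towards skip -y, fingertips about 50 mm above the pivot's height, until it has moved about 75 mm; then it drops by itself.
- lever (a joint): Lock lever, a flat bell crank about an upright post at skip x = -75, y = -85 mm: 0 = locked (its tongue lies over the counterweight, so the bucket cannot tip), 1.5 = fully released. Grows turning clockwise seen from above; stays where it is left (about 1 N at the knob). Blocked while the catch is engaged.
- lever_knob (a point): Centre of the lever's upright round black knob, 22 mm diameter, reaching 23 mm above and below this point, 251 mm above the cabinet top, 60 mm from the post's axis: towards skip -y from the post when locked, towards -x when released. The crank lies just below the knob.
- catch (a joint): Safety catch, a slide bolt: 0 = engaged (its nose stands beside the lever's crank and blocks it), 0.040 = fully drawn. Slides along skip -y as the value grows, takes about 2 N, stays where it is left.
- catch_tab (a point): Centre of the catch's upright black tab, 30 mm (skip x) by 10 mm (skip y), reaching 18 mm above and below this point; 245 mm above the cabinet top.
- basket_in (a point): Centre of the inner floor of the open wash basket fixed to the skip, 4 mm above the cabinet top, at skip y = +142 mm; axes as the skip. Inside 212 mm (x) by 232 mm (y); walls 60 mm high, 4 mm thick.
- weight1_mid (a point): Centre of a zinc clip-on balance weight: a bar 45 mm (its x) by 20 mm (its y) by 12 mm (its z, up), with a small steel clip on top, about 50 g, lying on the cabinet top. Two to four of the four are present; an absent one reads None.
- weight2_mid (a point): Centre of a zinc clip-on balance weight: a bar 45 mm (its x) by 20 mm (its y) by 12 mm (its z, up), with a small steel clip on top, about 50 g, lying on the cabinet top. Two to four of the four are present; an absent one reads None.
- weight3_mid (a point): Centre of a zinc clip-on balance weight: a bar 45 mm (its x) by 20 mm (its y) by 12 mm (its z, up), with a small steel clip on top, about 50 g, lying on the cabinet top. Two to four of the four are present; an absent one reads None.
- weight4_mid (a point): Centre of a zinc clip-on balance weight: a bar 45 mm (its x) by 20 mm (its y) by 12 mm (its z, up), with a small steel clip on top, about 50 g, lying on the cabinet top. Two to four of the four are present; an absent one reads None.
- sleeve_mid (a point): Centre of the bronze shaft sleeve: a plain tube 44 mm outside diameter, 30 mm bore, 60 mm long along its z, about 420 g, standing on end at the start.
- arbor_mid (a point): Bystander, not to be disturbed: brass balancing arbor, a stepped rod 200 mm long, 32 mm over its collars, lying down; this is a point half-way up it.
- mirror_mid (a point): Bystander, not to be disturbed: inspection mirror, 48 mm round head on a chrome stem with a black handle, 250 mm long, lying flat; this is a point half-way up it.
- mallet_mid (a point): Bystander, not to be disturbed: rubber mallet, 90 mm head of 56 mm diameter, wooden handle, lying down; this is a point half-way up it.
- nut_mid (a point): Bystander, not to be disturbed: round steel nut, 28 mm across, 12 mm high; this is a point half-way up it.
- collar_mid (a point): Bystander, not to be disturbed: steel collar, 64 mm across, 18 mm high, 36 mm bore; this is a point half-way up it.
- grease_mid (a point): Bystander, not to be disturbed: grease jar with a lid, 64 mm across, 75 mm high; this is a point half-way up it.

How it is judged:
By the outcome, as a careful person would: the job done as asked, in the order asked, and still so for the second after the job is handed in, with the robot touching nothing.
Of weight1, weight2, weight3, weight4 only 2 to 4 are there at a start; the rules pass over those that are not, and their reading is None.
At some moment in a run one of weight1, weight2, weight3, weight4, sleeve may be knocked a few centimetres aside while the robot is not near it.
Once in a run the grip may slacken for a moment while it holds something.
It also fails if it takes over 210 s, if anything falls off the work surface, if the arm or the gripper's body presses on something with over 40 N, if the wrist force passes 120 N, or if a joint passes its speed limit or range.

### The arm

A 6-joint arm with a two-finger parallel gripper is mounted at the origin on the work surface. World frame = base frame: x ahead of the robot, y to its left, z up, the work surface at z = 0. Lengths are in mm, angles in rad, forces in N, time in s.
With the tool pointing down it reaches from about 350 to 975 mm from the base axis. Payload 7.1 kg.
Tool frame: the origin (TCP) lies midway between the tips of the shut fingers; the grasp point (between the pads) lies 19 mm behind it (ctrl.hold_point_z is the distance from the TCP to the grasp point, in mm); x points along the fingers, y is the direction in which the jaws open and shut, and the axes are right-handed (so a half turn about x gives the same grasp; the last joint's range is limited). The gripper opens to 88 mm and grips with 3 to 60 N. Pads are 20 mm wide; open, the fingers measure 115 mm over their backs; the gripper's body (75 mm by 178 mm) begins 61 mm behind the grasp point.
Start: joints at [1.319, 0.423, 1.63, -0, 1.089, -0.019], TCP at [144.158, 608.131, 222.675] pointing down, gripper open.
Joint ranges: [-3, 3], [-0.9, 2.11], [0.09, 2.58], [-1.31, 4.45], [0.11, 2.69], [-2.54, 2.54]. Speed limits (rad/s): [2.39, 2.39, 3.01, 3.14, 3.14, 3.14].

### API

Orientations are given as a rotation vector (axis times angle).
In Python, from workcell import ctrl, get_image, calibration gives the robot as it stands.
- The arm moves only by the tool move_arm, never from a script. Its argument "rows" is a list of rows, each a list of 5 numbers: the shift along the world's x, y, z in mm, then the turn about the world's z in rad, then the closure, from -1 (fully open) to 1 (shut). In form: [[tx, ty, tz, roll, jaw], ...]. A call has 1 to 12 rows; each row is the pose to reach, as a shift and turn from the pose measured when the call began; what a row does not reach only later rows make up. A row lasts 1/8 s, in which the tool goes at most 62.5 mm and 10.7 degrees, less where a joint would pass 70% of its speed; a pose out of reach is approached as far as the arm can. A call with a gripper value outside its range is refused whole. The fingers move at their own pace and stop on an object; the grip force is fixed at half the most. Time passes only in rows, so rows that repeat a pose let the fingers close. It gives the time, the measured TCP pose, the force and the opening at its end, in the units of the state.
- ctrl.get_obs(): the state, without advancing time (a new reading comes with each control period).
- get_image(name): name is "scene" or "top"; returns the picture (384x512x3 uint8, blue, green, red); there is no depth.
- calibration(name): a dict with "fx", "fy", "cx", "cy" (pixels), "D" ([k1, k2, p1, p2, k3] as OpenCV has them; the pictures are not rectified), "view" (4x4, takes a point from world to camera coordinates). Camera axes: x right, y up, looking along -z (the intrinsics and any distortion apply to the point x, -y, -z); pixel columns grow to the right and rows downward; lengths in mm; the calibration is good to about 2 mm. A picture is of the moment at which its call begins. calibration takes no time and is no camera call.
- ctrl.close_job(): hands the job in, once; it reports no verdict.
The state is a dict: "t": time; "qpos": joint angles; "qvel": joint speeds; "joint_torque": joint torques, N m; "ee_pos": TCP position; "orientation": TCP orientation; "ft_force": force on the tool from outside, world axes, zero at the start; "moment": the same for the moment, N m; "width": finger opening in mm.
Only numpy, scipy, OpenCV 4.12 (cv2) and the standard library are available. Lean on these libraries where they do the work, as an engineer would, in place of code of your own. Each camera call takes 0.05 s, during which the arm holds its last target.

## Working session

There is one attempt and no reset: what is moved stays moved. The work goes in short steps, Python scripts to look and compute and a tool call to move; the robot and the scene stay as the last step left them, time stands still between calls to the robot, and variables do not carry over. Pictures are saved under pics/ and viewed, and the job is handed in when it is done.

Besides the shell and the picture viewer there is one more tool, called after "Emit:" as name([rows], argument=value, ...), one row to a line, values as JSON. move_arm: Moves the arm, as the interface text tells. Its arguments: {"type":"object","properties":{"rows":{"type":"array"}},"required":["rows"]}

```bash
ls; mkdir -p pics; cat > h.py <<'E'
import numpy as np, cv2
from workcell import ctrl, get_image, calibration
def K(c): return np.array([[c['fx'],0,c['cx']],[0,c['fy'],c['cy']],[0,0,1.]])
def ray(name,uv):
    c=calibration(name); V=np.array(c['view'])
    p=cv2.undistortPoints(np.array([[uv]],float),K(c),np.array(c['D'],float))[0,0]
    d=np.array([p[0],-p[1],-1.]); R=V[:3,:3]; t=V[:3,3]
    return -R.T@t, R.T@d
def onz(name,uv,z):
    o,d=ray(name,uv); return o+d*(z-o[2])/d[2]
def proj(name,P):
    c=calibration(name); V=np.array(c['view']); P=np.atleast_2d(P)
    q=P@V[:3,:3].T+V[:3,3]; q=q*[1,-1,-1]
    return cv2.projectPoints(q.reshape(-1,1,3),np.zeros(3),np.zeros(3),K(c),np.array(c['D'],float))[0].reshape(-1,2)
def snap(name,tag):
    im=get_image(name); cv2.imwrite(f'pics/{tag}_raw.png',im); cv2.imwrite(f'pics/{tag}.png',cv2.resize(im,(800,600),interpolation=cv2.INTER_CUBIC)); return im
def tri(uv1,uv2):
    a,d=ray('scene',uv1);b,e=ray('top',uv2)
    A=np.stack([d,-e],1);s=np.linalg.lstsq(A,b-a,rcond=None)[0]
    p=a+d*s[0];q=b+e*s[1];return (p+q)/2,np.linalg.norm(p-q)
E
python3 - <<'E'
from h import *
snap('scene','s0');snap('top','t0')
for n in('scene','top'):
    c=calibration(n);o,_=ray(n,(256,192));print(n,o,c['fx'],onz(n,(256,192),0),c['D'])
print(ctrl.get_obs())
E
```

```text
pics
scene [ 943.23083418 -564.14315067  988.19483991] 353.66876252745044 [5.12936188e+02 4.04986490e+01 1.13686838e-13] [-0.0257577  0.         0.         0.         0.       ]
top [ 479.75158449  -46.69695114 1202.1994844 ] 405.0862265268357 [618.8865597  -18.00068886   0.        ] [0.04629451 0.         0.         0.         0.        ]
{'t': 0.1, 'qpos': array([ 1.31898510e+00,  4.23771598e-01,  1.63059960e+00, -1.16943210e-05,
        1.08858821e+00, -1.89985279e-02]), 'qvel': array([-4.11047493e-04, -9.99917278e-04, -1.39394660e-03, -9.91123233e-05,
        7.00885534e-04, -1.16872570e-03]), 'joint_torque': array([-7.51959033e-05, -5.45607805e+01, -2.74325413e+01,  6.45692577e-02,
        1.88226008e-02, -6.32777005e-05]), 'ee_pos': array([144.0508321 , 607.66406985, 221.98043572]), 'orientation': array([ 0.18170946,  1.56323182, -0.1838429 ]), 'ft_force': array([ 0.90783048, -0.53753792,  0.7183024 ]), 'moment': array([-0.00837553, -0.01948451,  0.04281846]), 'width': 87.63647168077544}
```

View pics/s0.png

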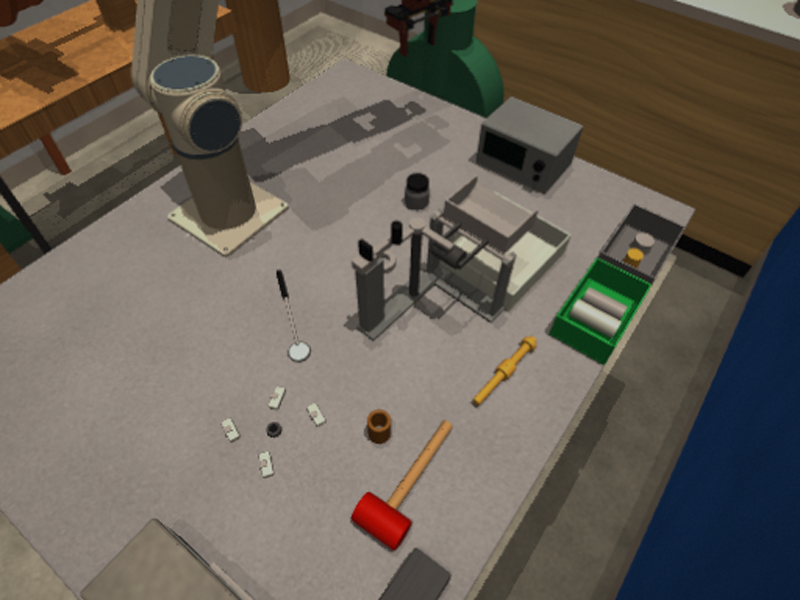

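View pics/t0.png

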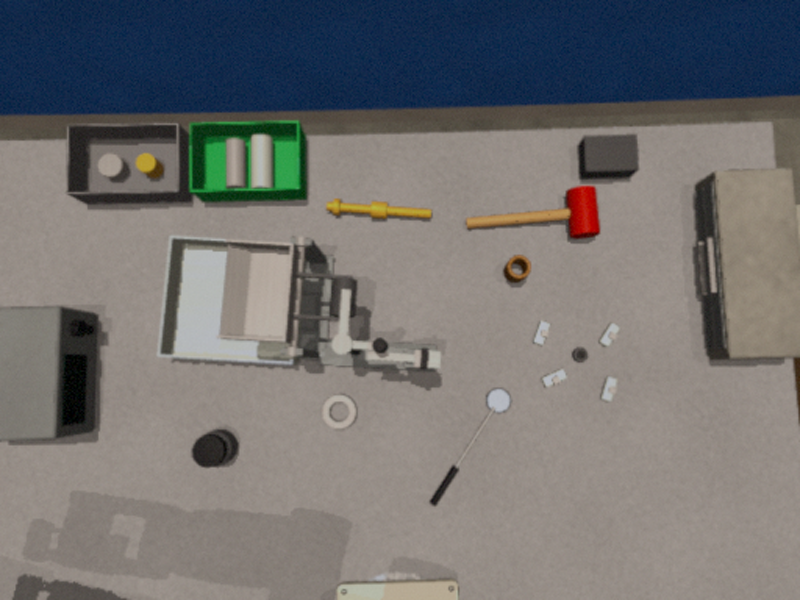

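```bash
python3 - <<'E'
from h import *
from scipy.spatial.transform import Rotation as R
print(R.from_rotvec(ctrl.get_obs()['orientation']).as_matrix().round(3))
a=cv2.imread('pics/t0_raw.png');b=cv2.imread('pics/s0_raw.png')
cv2.imwrite('pics/t0c.png',cv2.resize(a[140:250,95:295],(800,440),interpolation=cv2.INTER_CUBIC))
cv2.imwrite('pics/s0c.png',cv2.resize(b[105:225,215:375],(800,600),interpolation=cv2.INTER_CUBIC))
# zinc: top image
c=a[195:270,320:420];cv2.imwrite('pics/t0w.png',cv2.resize(c,(800,600),interpolation=cv2.INTER_CUBIC))
E
```

```text
[[-0.     0.231  0.973]
 [-0.001  0.973 -0.231]
 [-1.    -0.001 -0.   ]]
```

View pics/t0c.png

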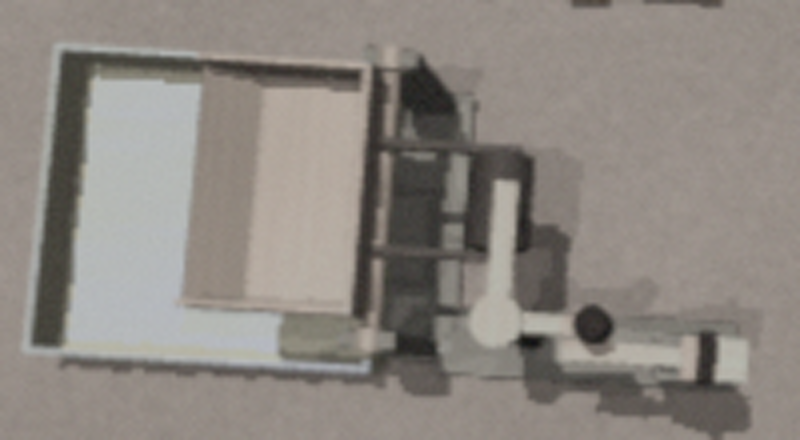

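View pics/s0c.png

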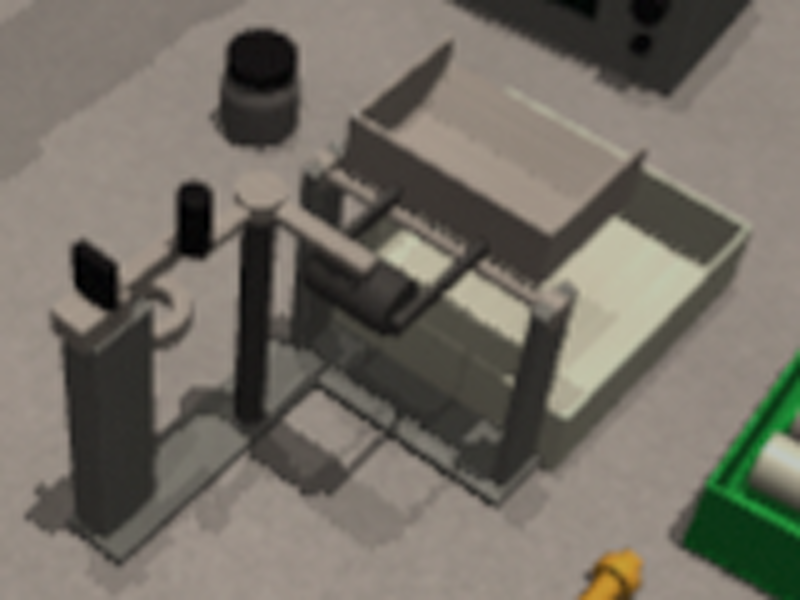

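View pics/t0w.png

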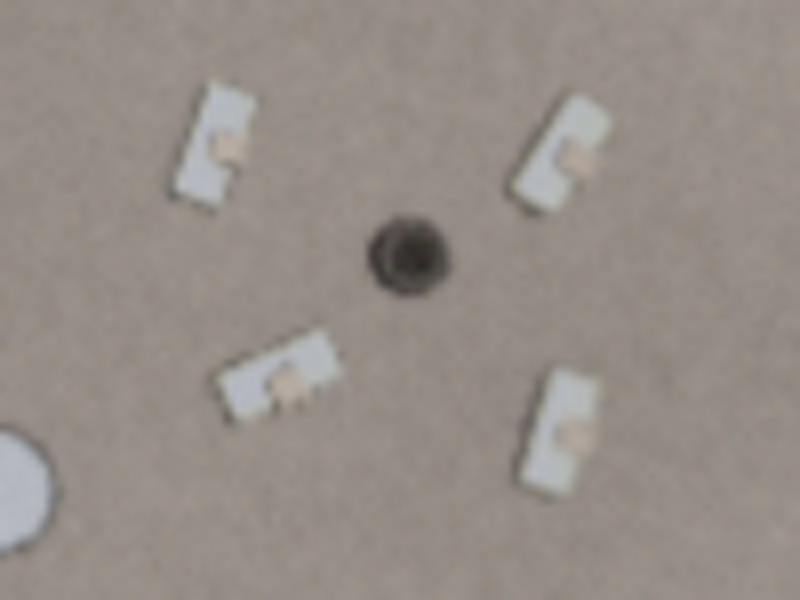

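```bash
python3 - <<'E'
from h import *
from scipy.optimize import least_squares
sk=[];ob=[]
def T(cx,cy):return(cx/4+95-.4,cy/4+140-.4)
def S(cx,cy):return(cx/5+215-.4,cy/5+105-.4)
L=[('top',T(57,45),(-0+110*1,262,64)),('top',T(25,350),(-110,262,64)),('top',T(370,372),(-110,22,64)),
('top',T(595,316),(-75,-145,274)),('scene',S(195,188),(-75,-145,274)),
('scene',S(745,222),(110,262,64)),('scene',S(563,415),(110,22,64)),
('top',T(494,318),(-75,-85,251)),('scene',S(262,190),(-75,-85,251))]
def f(p,full=False):
    c,s=np.cos(p[2]),np.sin(p[2]);r=[]
    for n,uv,q in L:
        w=[p[0]+c*q[0]-s*q[1],p[1]+s*q[0]+c*q[1],q[2]]
        r.append(proj(n,w)[0]-uv)
    return np.array(r) if full else np.ravel(r)
for sy in (0,):
  r=least_squares(f,[650,100,0],loss='soft_l1');p=r.x;print(p,f(p,True).round(1))
np.save('skip.npy',p)
c,s=np.cos(p[2]),np.sin(p[2])
print('tab',tri(S(95,275),T(706,358)),'knob',tri(S(195,220),T(595,322)))
for n,q in dict(knob=(-75,-145,251),ctr=(0,0,187),cw=(0,-78,195)).items(): print(n,p[0]+c*q[0]-s*q[1],p[1]+s*q[0]+c*q[1])
t=tri(S(95,275),T(706,358))[0]; d=t[:2]-p[:2];print('tab skip',c*d[0]+s*d[1],-s*d[0]+c*d[1])
# weights
a=cv2.imread('pics/t0_raw.png');sub=a[195:270,320:420].copy()
hsv=cv2.cvtColor(sub,cv2.COLOR_BGR2HSV)
m=((sub[:,:,0].astype(int)>165)&(sub[:,:,0].astype(int)>=sub[:,:,2]-25)).astype(np.uint8)
m=cv2.morphologyEx(m,cv2.MORPH_CLOSE,np.ones((3,3)))
cs,_=cv2.findContours(m,cv2.RETR_EXTERNAL,cv2.CHAIN_APPROX_NONE)
for k in cs:
    if cv2.contourArea(k)<30: continue
    P=np.array([onz('top',(q[0]+320,q[1]+195),12)[:2] for q in k[:,0]]).astype(np.float32)
    R=cv2.minAreaRect(P); b=cv2.boxPoints(R);e=[b[1]-b[0],b[2]-b[1]];e=e[np.argmax([np.linalg.norm(x) for x in e])]
    print('w',np.round(R[0],1),np.round(R[1],1),'long ang',np.arctan2(e[1],e[0]).round(3))
E
```

```text
[ 6.10641732e+02  1.44120882e+02 -7.88570509e-02] [[-0.8 -0.4]
 [-0.4  1.2]
 [ 0.2 -0. ]
 [ 0.2  1. ]
 [-0.3  1.3]
 [ 1.4  0.2]
 [ 0.9  0.8]
 [ 0.4 -0.4]
 [-0.4 -4.4]]
tab (array([501.89938743, -57.06570303, 246.62171025]), np.float64(0.6672941184283842)) knob (array([524.36190103,   7.2330912 , 252.04700807]), np.float64(0.2246385910703853))
knob 524.45237697752 5.479635573885275
ctr 610.6417320216908 144.12088151848096
cw 604.4972548444417 66.36327481522481
tab skip -92.55587288985922 -209.12759192563865
w [ 426.7 -207. ] [14.5 37.3] long ang -0.043
w [ 442.5 -402.2] [14.9 39.5] long ang -0.339
w [ 465.1 -302.3] [15.7 39.5] long ang -1.184
w [ 543.6 -409.5] [14.9 40.4] long ang -0.606
w [ 549.9 -282.6] [15.9 41.2] long ang -0.394
```

Emit:
move_arm([
  [0, 0, 60, 0, -1],
  [0, 0, 120, 0, -1],
  [20, -40, 160, 0.05, -1],
  [50, -93, 160, 0.1, -0.4],
  [78, -145, 160, 0.155, 0.1],
  [105, -197, 160, 0.155, 0.1],
  [134, -250, 160, 0.155, 0.1],
  [162, -302, 160, 0.155, 0.1],
  [190, -354, 160, 0.155, 0.1],
  [218, -406, 160, 0.155, 0.1],
  [246, -458, 160, 0.155, 0.1],
  [274, -510, 160, 0.155, 0.1],
])

```text
t: 1.6
ee_pos: [418.4, 95.8, 382.0]
orientation: [0.06, 1.57, -0.062]
ft_force: [-0.3, 0.8, 0.2]
width: 39.4
```

Emit:
move_arm([
  [28, -51, 0, 0, 0.1],
  [56, -102, 0, 0, 0.1],
  [84, -152, 0, 0, 0.1],
  [84, -152, -40, 0, 0.1],
  [84, -152, -80, 0, 0.1],
  [84, -152, -80, 0, 0.1],
])

```text
t: 2.35
ee_pos: [500.3, -56.2, 299.2]
orientation: [0.061, 1.577, -0.062]
ft_force: [0.8, -0.0, 0.3]
width: 39.5
```

```bash
python3 - <<'E'
from h import *
a=snap('scene','s1');b=snap('top','t1')
A=cv2.resize(a[80:200,200:320],(400,400),interpolation=cv2.INTER_CUBIC);B=cv2.resize(b[180:270,215:305],(400,400),interpolation=cv2.INTER_CUBIC)
cv2.imwrite('pics/c1.png',np.hstack([A,B]))
o=ctrl.get_obs();print(o['ee_pos'],o['orientation'],proj('top',o['ee_pos']),proj('scene',o['ee_pos']))
E
```

```text
[502.77475523 -56.17915226 302.80270399] [ 0.06002148  1.5695707  -0.06194418] [[270.85038568 228.01183441]] [[233.1904251  145.50803241]]
```

View pics/c1.png

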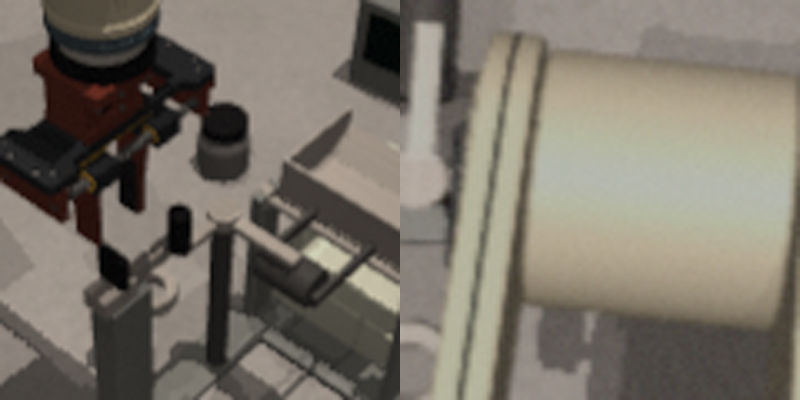

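Emit:
move_arm([
  [0, 0, -30, 0, 0.1],
  [0, 0, -50, 0, 0.1],
  [0, 0, -64, 0, 0.1],
  [0, 0, -64, 0, 0.1],
  [0, 0, -64, 0, 1],
  [0, 0, -64, 0, 1],
  [0, 0, -64, 0, 1],
  [0, 0, -64, 0, 1],
])

```text
t: 3.45
ee_pos: [503.0, -56.5, 239.2]
orientation: [0.06, 1.569, -0.063]
ft_force: [-0.1, -3.4, 2.8]
width: 9.7
```

Emit:
move_arm([
  [-0.8, -10, 0, 0, 1],
  [-1.6, -20, 0, 0, 1],
  [-2.4, -30, 0, 0, 1],
  [-2.8, -36, 0, 0, 1],
  [-3.2, -40, 0, 0, 1],
  [-3.3, -42, 0, 0, 1],
  [-3.3, -42, 0, 0, 1],
])

```text
t: 4.32
ee_pos: [499.5, -96.7, 239.2]
orientation: [0.064, 1.569, -0.06]
ft_force: [-2.3, 11.0, 4.1]
width: 10.0
```

Emit:
move_arm([
  [0, 1, 0, 0, 0.1],
  [0, 1, 0, 0, 0.1],
  [0, 1, 0, 0, 0.1],
  [0, 0, 40, 0, 0.1],
  [0, 0, 65, 0, 0.1],
  [12, 50, 65, 0, 0.1],
  [25, 103, 65, 0, 0.1],
  [25, 103, 65, 0, 0.1],
  [25, 103, 30, 0, 0.1],
  [25, 103, 0, 0, 0.1],
  [25, 103, -2, 0, 0.1],
])

```text
t: 5.7
ee_pos: [522.9, 5.5, 235.3]
orientation: [0.064, 1.574, -0.061]
ft_force: [-0.1, -0.7, 0.4]
width: 39.5
```

Emit:
move_arm([
  [0, 0, 0, 0, 1],
  [0, 0, 0, 0, 1],
  [0, 0, 0, 0, 1],
  [0, 0, 0, 0, 1],
])

```text
t: 6.2
ee_pos: [523.6, 8.7, 236.1]
orientation: [0.069, 1.572, -0.057]
ft_force: [2.5, 18.0, -6.2]
width: 21.5
```

```bash
python3 - <<'E'
from h import *
o=ctrl.get_obs();p=np.load('skip.npy');c,s=np.cos(p[2]),np.sin(p[2])
post=np.array([p[0]-75*c+85*s,p[1]-75*s-85*c]);k=o['ee_pos'][:2];d=k-post
print(o['ee_pos'],post,np.linalg.norm(d),-s*d[0]+c*d[1],c*d[0]+s*d[1],o['ft_force'])
for i in range(1,13):
    a=-1.52*i/12; r=np.array([s,-c])*60
    q=np.array([np.cos(a)*r[0]-np.sin(a)*r[1],np.sin(a)*r[0]+np.cos(a)*r[1]]); print((q-r).round(1).tolist())
E
```

```text
[523.62752807   8.72282472 236.07654729] [529.17889788  65.29317919] 56.842085740492465 -56.83186716455315 -1.077768954870007 [ 2.54491856 17.98548934 -6.1578352 ]
[-7.5, 1.1]
[-14.8, 3.1]
[-21.8, 6.0]
[-28.4, 9.8]
[-34.5, 14.4]
[-39.9, 19.7]
[-44.6, 25.7]
[-48.5, 32.2]
[-51.6, 39.1]
[-53.8, 46.4]
[-55.0, 53.9]
[-55.2, 61.5]
```

Emit:
move_arm([
  [-7.5, 1.1, 0, 0, 1],
  [-14.8, 3.1, 0, 0, 1],
  [-21.8, 6, 0, 0, 1],
  [-28.4, 9.8, 0, 0, 1],
  [-34.5, 14.4, 0, 0, 1],
  [-39.9, 19.7, 0, 0, 1],
  [-44.6, 25.7, 0, 0, 1],
  [-48.5, 32.2, 0, 0, 1],
  [-51.6, 39.1, 0, 0, 1],
  [-53.8, 46.4, 0, 0, 1],
  [-55, 53.9, 0, 0, 1],
  [-55.2, 61.5, 0, 0, 1],
])

```text
t: 7.7
ee_pos: [466.9, 68.8, 236.0]
orientation: [0.067, 1.575, -0.06]
ft_force: [-3.3, -7.6, -6.0]
width: 21.9
```

Emit:
move_arm([
  [0, 4, 0, 0, 1],
  [0, 4, 0, 0, 1],
])

```text
t: 7.95
ee_pos: [466.7, 70.1, 236.1]
orientation: [0.062, 1.574, -0.063]
ft_force: [1.5, -15.0, -8.1]
width: 21.7
```

Emit:
move_arm([
  [0, -1, 0, 0, 0],
  [0, -2, 0, 0, 0],
  [0, -2, 0, 0, 0],
  [0, -2, 50, 0, 0],
  [0, -2, 100, 0, -0.2],
  [0, -60, 100, 0, -0.2],
  [0, -120, 100, 0, -0.2],
  [0, -180, 100, 0, -0.2],
  [0, -240, 100, 0, -0.2],
  [0, -290, 100, 0, -0.2],
])

```text
t: 9.2
ee_pos: [466.6, -221.9, 336.5]
orientation: [0.062, 1.574, -0.063]
ft_force: [0.0, -0.4, 0.9]
width: 52.6
```

```bash
python3 - <<'E'
from h import *
a=snap('scene','s2');b=snap('top','t2')
A=cv2.resize(a[105:225,215:375],(400,300),interpolation=cv2.INTER_CUBIC);B=cv2.resize(b[140:260,135:295],(400,300),interpolation=cv2.INTER_CUBIC)
cv2.imwrite('pics/c2.png',np.hstack([A,B]))
E
```

```text
(no output)
```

View pics/c2.png

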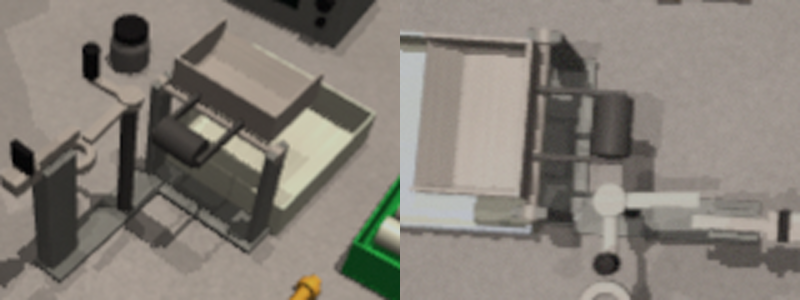

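View pics/s2.png

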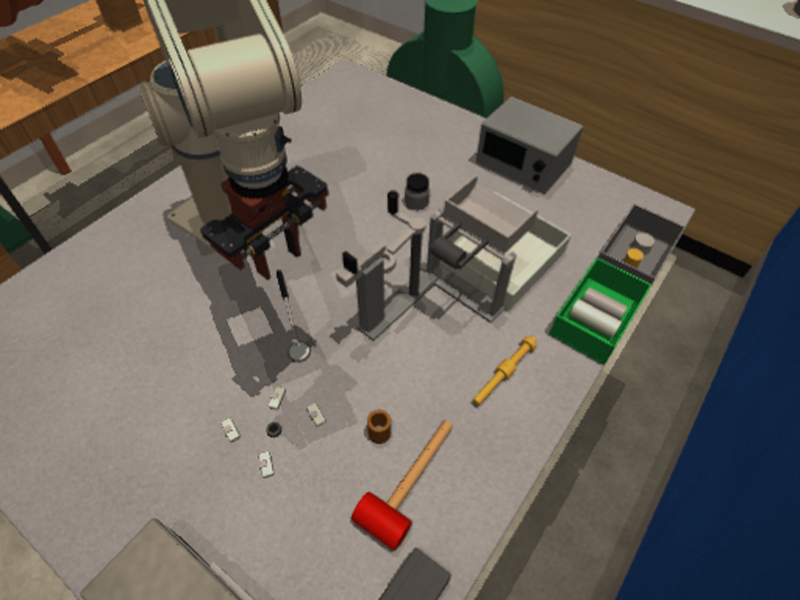

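View pics/t2.png

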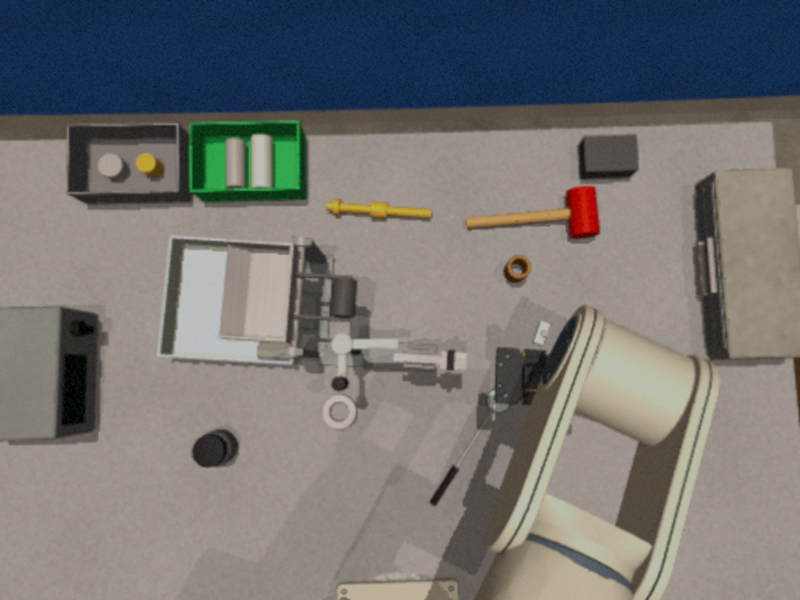

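Emit:
move_arm([
  [42, -30, -30, -0.16, -0.2],
  [83, -61, -60, -0.315, -0.2],
  [83, -61, -120, -0.315, -0.2],
  [83, -61, -180, -0.315, -0.2],
  [83, -61, -240, -0.315, -0.2],
  [83, -61, -286, -0.315, -0.2],
  [83, -61, -286, -0.315, -0.2],
  [83, -61, -286, -0.315, -0.2],
])

```text
t: 10.3
ee_pos: [551.0, -284.9, 51.9]
orientation: [0.311, 1.55, -0.314]
ft_force: [0.1, 0.2, 0.9]
width: 52.5
```

```bash
python3 - <<'E'
from h import *
a=snap('scene','s3')
A=cv2.resize(a[200:320,120:280],(800,600),interpolation=cv2.INTER_CUBIC);cv2.imwrite('pics/c3.png',A)
print(ctrl.get_obs()['ee_pos'])
E
```

```text
[ 551.45570989 -285.22588387   52.68416003]
```

View pics/c3.png

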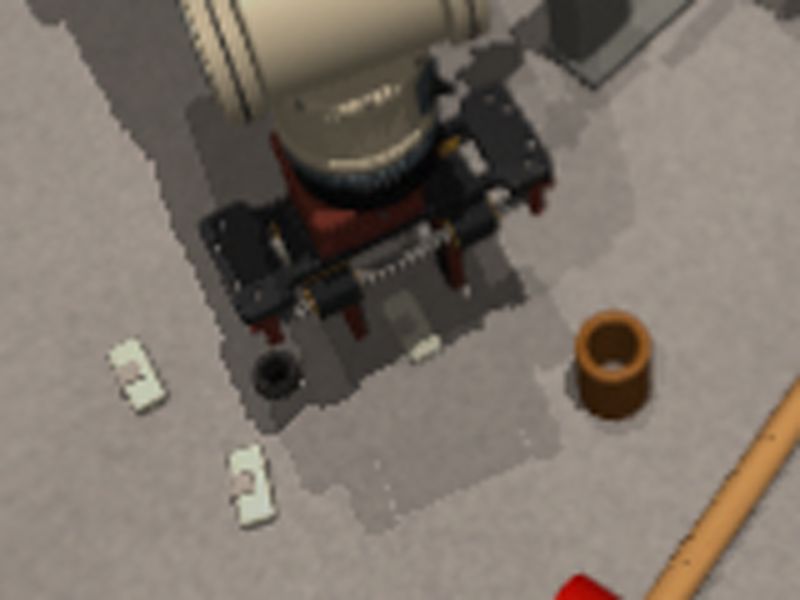

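Emit:
move_arm([
  [-1, 2, -25, 0, -0.2],
  [-1, 2, -40, 0, -0.2],
  [-1, 2, -49, 0, -0.2],
  [-1, 2, -49, 0, -0.2],
  [-1, 2, -49, 0, 1],
  [-1, 2, -49, 0, 1],
  [-1, 2, -49, 0, 1],
  [-1, 2, -49, 0, 1],
  [-1, 2, -49, 0, 1],
])

```text
t: 11.48
ee_pos: [550.5, -283.3, 3.9]
orientation: [0.311, 1.548, -0.314]
ft_force: [-0.0, 0.9, 2.8]
width: 19.5
```

```bash
python3 - <<'E'
from h import *
p=np.load('skip.npy');c,s=np.cos(p[2]),np.sin(p[2])
def T(cx,cy):return(cx/4+95-.4,cy/4+140-.4)
def S(cx,cy):return(cx/5+215-.4,cy/5+105-.4)
def sk(w):
    d=w[:2]-p[:2];return (c*d[0]+s*d[1],-s*d[0]+c*d[1])
for n,uv,z in [('back top',T(372,65),230),('back bot',T(355,312),230),('lip top',T(203,68),209),('lip bot',T(183,304),209),('fold top',T(262,80),187),('fold b',T(246,300),187)]:
    print(n,sk(onz('top',uv,z)))
for n,uv,z in [('s back near',S(550,240),230),('s back far',S(350,120),230)]:print(n,sk(onz('scene',uv,z)))
w=lambda x,y:(p[0]+c*x-s*y,p[1]+s*x+c*y)
for y in (60,66,70): print(y,w(0,y),w(-40,y),w(40,y))
E
```

```text
back top (np.float64(74.55503231711673), np.float64(2.3895675091534896))
back bot (np.float64(-75.75731237707254), np.float64(1.5596843384616568))
lip top (np.float64(71.07317784614156), np.float64(110.59890493899876))
lip bot (np.float64(-75.31930660992771), np.float64(110.41524718533894))
fold top (np.float64(69.54859983676158), np.float64(79.88616087963999))
fold b (np.float64(-69.97046036553526), np.float64(78.63026359793321))
s back near (np.float64(77.33630980361907), np.float64(0.27854852756104176))
s back far (np.float64(-73.83704812274907), np.float64(1.8343639383654988))
60 (np.float64(615.368252927267), np.float64(203.9344251363703)) (np.float64(575.4925571820074), np.float64(207.0854390734211)) (np.float64(655.2439486725266), np.float64(200.7834111993195))
66 (np.float64(615.8409050178246), np.float64(209.91577949815922)) (np.float64(575.9652092725651), np.float64(213.06679343521006)) (np.float64(655.7166007630842), np.float64(206.76476556110845))
70 (np.float64(616.1560064115297), np.float64(213.9033490726852)) (np.float64(576.2803106662701), np.float64(217.054363009736)) (np.float64(656.0317021567893), np.float64(210.75233513563438))
```

Emit:
move_arm([
  [0, 0, 60, 0, 1],
  [0, 0, 120, 0, 1],
  [0, 0, 180, 0.1, 1],
  [0, 0, 240, 0.2, 1],
  [0, 20, 300, 0.315, 1],
  [2, 80, 310, 0.315, 1],
  [4, 140, 310, 0.315, 1],
  [6, 200, 310, 0.315, 1],
  [8, 260, 310, 0.315, 1],
  [10, 320, 310, 0.315, 1],
  [12, 380, 310, 0.315, 1],
  [14, 440, 310, 0.315, 1],
])

```text
t: 12.98
ee_pos: [564.2, 158.6, 313.8]
orientation: [0.064, 1.57, -0.067]
ft_force: [1.0, -1.5, -0.4]
width: 19.8
```

Emit:
move_arm([
  [1, 31, 0, 0, 1],
  [1, 31, -40, 0, 1],
  [1, 31, -80, 0, 1],
  [1, 31, -105, 0, 1],
  [1, 31, -105, 0, 1],
])

```text
t: 13.6
ee_pos: [564.8, 189.3, 207.0]
orientation: [0.063, 1.571, -0.068]
ft_force: [0.6, -0.2, -1.5]
width: 19.9
```

```bash
python3 - <<'E'
from h import *
a=snap('scene','s4')
A=cv2.resize(a[85:205,235:395],(800,600),interpolation=cv2.INTER_CUBIC);cv2.imwrite('pics/c4.png',A)
o=ctrl.get_obs();print(o['ee_pos'],o['ft_force'])
E
```

```text
[564.86134072 189.42779234 207.95526081] [ 0.34384391 -0.72192224 -0.24684435]
```

View pics/c4.png

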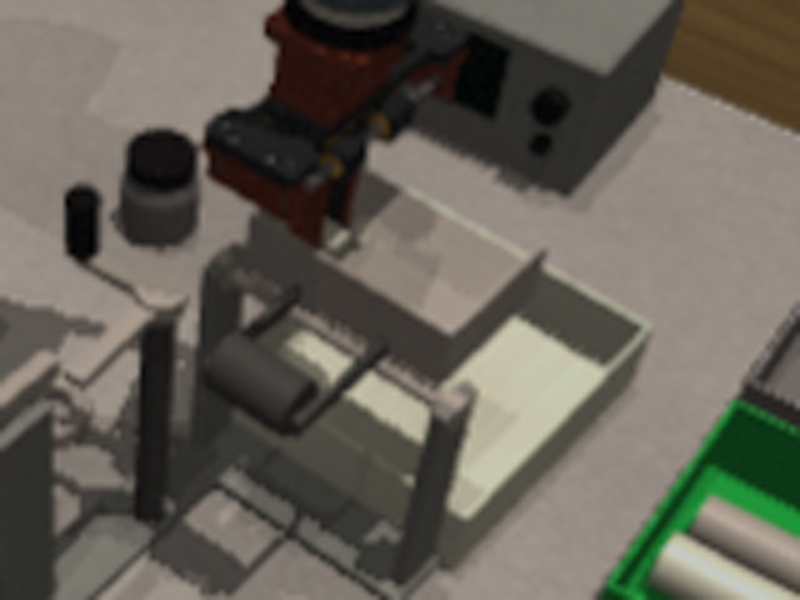

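Emit:
move_arm([
  [0, 0, -8, 0, 1],
  [0, 0, -14, 0, 1],
  [0, 0, -14, 0, 1],
  [0, 0, -15, 0, 0.35],
  [0, 0, -15, 0, 0.35],
  [0, 0, -15, 0, 0.35],
  [0, 0, 20, 0, 0.35],
  [0, 0, 80, 0, 0.35],
  [0, 0, 110, 0, 0.2],
  [0, 0, 110, 0, 0],
])

```text
t: 14.9
ee_pos: [566.1, 189.9, 320.8]
orientation: [0.065, 1.566, -0.066]
ft_force: [0.4, 0.4, -0.7]
width: 41.3
```

```bash
python3 - <<'E'
from h import *
a=snap('scene','s5');b=snap('top','t5')
A=cv2.resize(a[85:205,235:395],(400,300),interpolation=cv2.INTER_CUBIC);B=cv2.resize(b[190:265,320:420],(400,300),interpolation=cv2.INTER_CUBIC);cv2.imwrite('pics/c5.png',np.hstack([A,B]))
o=ctrl.get_obs();print(o['ee_pos'],o['ft_force'])
E
```

```text
[564.35368081 189.27066884 317.14544798] [-0.45235016 -1.0762118  -1.48894833]
```

View pics/c5.png

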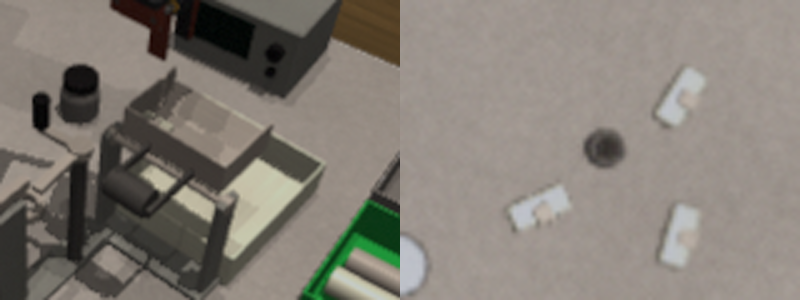

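Emit:
move_arm([
  [-2, -60, 0, 0, 0],
  [-4, -120, 0, 0, 0],
  [-6, -180, 0, 0, 0],
  [-8, -240, 0, -0.1, 0],
  [-10, -300, 0, -0.2, -0.2],
  [-12, -360, 0, -0.3, -0.2],
  [-14, -420, 0, -0.4, -0.2],
  [-16, -480, 0, -0.527, -0.2],
  [-18, -540, -50, -0.527, -0.2],
  [-21, -598, -100, -0.527, -0.2],
  [-21, -598, -160, -0.527, -0.2],
  [-21, -598, -220, -0.527, -0.2],
])

```text
t: 16.5
ee_pos: [541.8, -408.3, 110.1]
orientation: [0.478, 1.522, -0.481]
ft_force: [0.6, -0.4, 0.4]
width: 52.7
```

```bash
python3 - <<'E'
from h import *
a=snap('scene','s6');b=snap('top','t6')
A=cv2.resize(a[200:320,120:280],(400,300),interpolation=cv2.INTER_CUBIC);B=cv2.resize(b[140:260,95:255],(400,300),interpolation=cv2.INTER_CUBIC);cv2.imwrite('pics/c6.png',np.hstack([A,B]))
o=ctrl.get_obs();print(o['ee_pos'],o['ft_force'])
E
```

```text
[ 537.54789334 -403.97583431  104.24802495] [-0.57517613 -0.08155355  0.75883616]
```

View pics/c6.png

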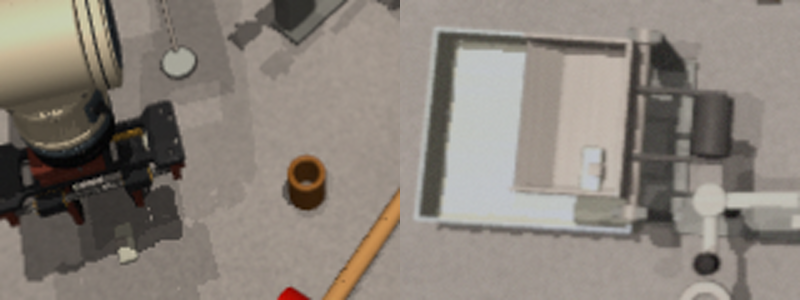

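Emit:
move_arm([
  [6, -5.5, -30, 0, -0.2],
  [6, -5.5, -50, 0, -0.2],
  [6, -5.5, -50, 0, -0.2],
  [6, -5.5, -50, 0, -0.2],
])

```text
t: 17.1
ee_pos: [544.4, -409.8, 56.0]
orientation: [0.482, 1.534, -0.477]
ft_force: [0.4, 0.4, 0.9]
width: 53.0
```

```bash
python3 - <<'E'
from h import *
o=ctrl.get_obs();print(o['ee_pos'],o['ft_force'],o['orientation'])
E
```

```text
[ 544.40789948 -409.79205085   56.0230511 ] [0.39403422 0.40954051 0.90352474] [ 0.48185659  1.53439783 -0.47739505]
```

Emit:
move_arm([
  [-0.5, 0, -25, 0, -0.2],
  [-0.5, 0, -42, 0, -0.2],
  [-0.5, 0, -52, 0, -0.2],
  [-0.5, 0, -52, 0, -0.2],
  [-0.5, 0, -52, 0, 1],
  [-0.5, 0, -52, 0, 1],
  [-0.5, 0, -52, 0, 1],
  [-0.5, 0, -52, 0, 1],
  [-0.5, 0, -52, 0, 1],
])

```text
t: 18.23
ee_pos: [544.0, -410.0, 4.4]
orientation: [0.482, 1.534, -0.478]
ft_force: [0.4, 0.4, 3.8]
width: 19.5
```

Emit:
move_arm([
  [0, 0, 60, 0, 1],
  [0, 0, 120, 0, 1],
  [0, 0, 180, 0.12, 1],
  [0, 5, 240, 0.25, 1],
  [3, 40, 300, 0.4, 1],
  [10, 100, 310, 0.527, 1],
  [17, 160, 310, 0.527, 1],
  [24, 220, 310, 0.527, 1],
  [31, 280, 310, 0.527, 1],
  [38, 340, 310, 0.527, 1],
  [45, 400, 310, 0.527, 1],
  [52, 460, 310, 0.527, 1],
])

```text
t: 19.73
ee_pos: [595.8, 52.0, 314.4]
orientation: [0.065, 1.586, -0.068]
ft_force: [1.0, 0.2, -0.8]
width: 19.5
```

Emit:
move_arm([
  [5, 60, 0, 0, 1],
  [14, 130, 0, 0, 1],
  [15, 136, -30, 0, 1],
  [15, 136, -70, 0, 1],
  [15, 136, -100, 0, 1],
  [15, 136, -100, 0, 1],
  [15, 136, -100, 0, 1],
])

```text
t: 20.6
ee_pos: [611.5, 188.1, 215.5]
orientation: [0.065, 1.585, -0.067]
ft_force: [0.2, -0.2, -0.2]
width: 19.6
```

Emit:
move_arm([
  [0, -1, -12, 0, 1],
  [0, -1, -21, 0, 1],
  [0, -1, -22, 0, 1],
  [0, -1, -22, 0, 0.35],
  [0, -1, -22, 0, 0.35],
  [0, -1, -22, 0, 0.35],
  [0, -1, 20, 0, 0.35],
  [0, -1, 80, 0, 0.2],
  [0, -1, 100, 0, 0],
  [0, -1, 100, 0, 0],
])

```text
t: 21.85
ee_pos: [612.4, 187.4, 317.7]
orientation: [0.066, 1.581, -0.066]
ft_force: [-0.5, -0.5, -0.1]
width: 43.5
```

Emit:
move_arm([
  [-17, -58, 0, 0, 0],
  [-34, -117, 0, 0, 0],
  [-51, -176, 0, 0, 0],
  [-68, -235, 0, 0, 0],
  [-85, -294, 0, -0.1, -0.2],
  [-102, -353, 0, -0.2, -0.2],
  [-119, -412, 0, -0.26, -0.2],
  [-136, -471, 0, -0.26, -0.2],
  [-153, -530, -30, -0.26, -0.2],
  [-170, -589, -80, -0.26, -0.2],
  [-170, -589, -140, -0.26, -0.2],
  [-170, -589, -200, -0.26, -0.2],
])

```text
t: 23.35
ee_pos: [441.1, -401.9, 125.2]
orientation: [0.274, 1.566, -0.271]
ft_force: [-0.3, -0.2, -0.2]
width: 53.2
```

```bash
python3 - <<'E'
from h import *
a=snap('scene','s7');b=snap('top','t7')
A=cv2.resize(a[200:320,120:280],(400,300),interpolation=cv2.INTER_CUBIC);B=cv2.resize(b[140:260,95:255],(400,300),interpolation=cv2.INTER_CUBIC);cv2.imwrite('pics/c7.png',np.hstack([A,B]))
o=ctrl.get_obs();print(o['ee_pos'],o['orientation'])
E
```

```text
[ 437.50560537 -397.28418377  120.27175759] [ 0.27960575  1.57797184 -0.26381157]
```

View pics/c7.png

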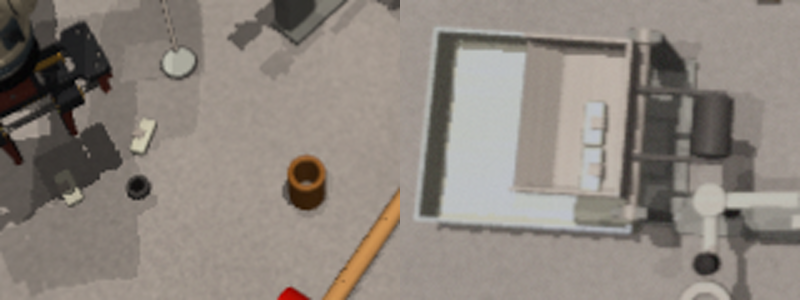

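Emit:
move_arm([
  [5, -5, -40, 0, -0.2],
  [5, -5, -65, 0, -0.2],
  [5, -5, -65, 0, -0.2],
  [5, -5, -65, 0, -0.2],
])

```text
t: 23.95
ee_pos: [443.5, -402.9, 57.2]
orientation: [0.278, 1.576, -0.264]
ft_force: [-0.2, 0.0, -0.1]
width: 52.7
```

Emit:
move_arm([
  [-0.5, 0.5, -25, 0, -0.2],
  [-0.5, 0.5, -43, 0, -0.2],
  [-0.5, 0.5, -53, 0, -0.2],
  [-0.5, 0.5, -53, 0, -0.2],
  [-0.5, 0.5, -53, 0, 1],
  [-0.5, 0.5, -53, 0, 1],
  [-0.5, 0.5, -53, 0, 1],
  [-0.5, 0.5, -53, 0, 1],
  [-0.5, 0.5, -53, 0, 1],
])

```text
t: 25.08
ee_pos: [443.1, -402.5, 4.5]
orientation: [0.278, 1.576, -0.265]
ft_force: [0.3, 0.6, 2.7]
width: 19.2
```

Emit:
move_arm([
  [0, 0, 60, 0, 1],
  [0, 0, 120, 0, 1],
  [0, 0, 180, 0.1, 1],
  [1, 5, 240, 0.2, 1],
  [8, 40, 300, 0.26, 1],
  [20, 100, 315, 0.26, 1],
  [32, 160, 315, 0.26, 1],
  [44, 220, 315, 0.26, 1],
  [56, 280, 315, 0.26, 1],
  [68, 340, 315, 0.26, 1],
  [80, 400, 315, 0.26, 1],
  [92, 460, 315, 0.26, 1],
])

```text
t: 26.58
ee_pos: [535.0, 59.5, 319.5]
orientation: [0.071, 1.592, -0.062]
ft_force: [0.5, -0.9, -0.9]
width: 19.7
```

Emit:
move_arm([
  [10, 60, 0, 0, 1],
  [26, 120, 0, 0, 1],
  [29, 132, -30, 0, 1],
  [29, 132, -60, 0, 1],
  [29, 132, -95, 0, 1],
  [29, 132, -95, 0, 1],
  [29, 132, -95, 0, 1],
])

```text
t: 27.45
ee_pos: [563.8, 191.4, 224.5]
orientation: [0.071, 1.593, -0.063]
ft_force: [-0.1, -0.3, 0.0]
width: 19.5
```

Emit:
move_arm([
  [1, -1, -8, 0, 1],
  [1, -1, -13, 0, 1],
  [1, -1, -15, 0, 1],
  [1, -1, -15, 0, 1],
])

```text
t: 27.95
ee_pos: [564.7, 190.4, 209.4]
orientation: [0.071, 1.594, -0.063]
ft_force: [0.0, -0.2, -0.9]
width: 19.8
```

Not touching yet; lower a little.

Emit:
move_arm([
  [0, 0, -2, 0, 1],
  [0, 0, -4, 0, 1],
  [0, 0, -4, 0, 1],
])

```text
t: 28.32
ee_pos: [564.9, 190.7, 205.7]
orientation: [0.071, 1.593, -0.062]
ft_force: [-1.1, 1.7, 3.6]
width: 19.8
```

Contact. Release and lift.

Emit:
move_arm([
  [0, 0, 0, 0, 0.4],
  [0, 0, 0, 0, 0.35],
  [0, 0, 0, 0, 0.35],
  [0, 0, 40, 0, 0.35],
  [0, 0, 100, 0, 0.2],
  [0, 0, 112, 0, 0],
  [-10, -60, 112, 0, 0],
  [-25, -120, 112, 0, 0],
  [-40, -180, 112, 0, -0.2],
  [-55, -240, 112, 0, -0.2],
  [-70, -300, 112, 0, -0.2],
  [-85, -360, 112, 0, -0.2],
])

```text
t: 29.82
ee_pos: [478.8, -170.9, 317.0]
orientation: [0.071, 1.594, -0.062]
ft_force: [0.3, -0.0, 0.8]
width: 52.8
```

```bash
python3 - <<'E'
from h import *
a=snap('scene','s8');b=snap('top','t8')
A=cv2.resize(a[200:320,120:280],(400,300),interpolation=cv2.INTER_CUBIC);B=cv2.resize(b[140:260,95:255],(400,300),interpolation=cv2.INTER_CUBIC);cv2.imwrite('pics/c8.png',np.hstack([A,B]))
o=ctrl.get_obs();print(o['ee_pos'],o['orientation'])
E
```

```text
[ 478.0209282 -173.8166812  316.8901568] [ 0.07484691  1.59417831 -0.0674415 ]
```

View pics/c8.png

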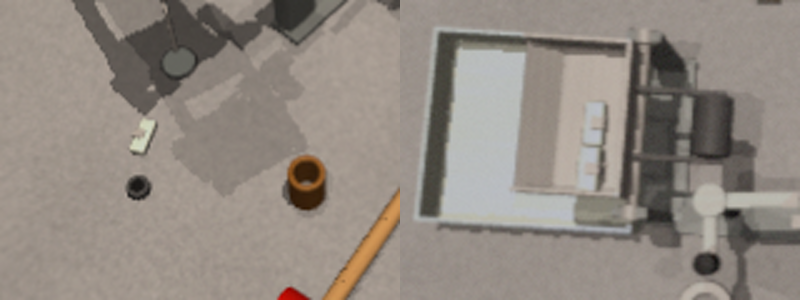

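Emit:
move_arm([
  [-3, -30, 0, -0.18, -0.2],
  [-7, -60, 0, -0.36, -0.2],
  [-10, -100, 0, -0.54, -0.2],
  [-13, -128, 0, -0.72, -0.2],
  [-13, -128, -50, -0.9, -0.2],
  [-13, -128, -100, -1.05, -0.2],
  [-13, -128, -160, -1.1, -0.2],
  [-13, -128, -220, -1.1, -0.2],
  [-13, -128, -258, -1.1, -0.2],
  [-13, -128, -258, -1.1, -0.2],
  [-13, -128, -258, -1.1, -0.2],
])

```text
t: 31.3
ee_pos: [465.8, -301.8, 59.8]
orientation: [0.94, 1.384, -0.913]
ft_force: [0.5, -1.1, 0.2]
width: 52.9
```

```bash
python3 - <<'E'
from h import *
from scipy.spatial.transform import Rotation as R
o=ctrl.get_obs();M=R.from_rotvec(o['orientation']).as_matrix();print(o['ee_pos'],np.arctan2(M[1,1],M[0,1]),M[:,0])
E
```

```text
[ 465.79336078 -301.78415733   59.8000215 ] 0.3808891274746891 [-0.00507643  0.02382612 -0.99970323]
```

Emit:
move_arm([
  [-0.5, -0.5, -25, 0, -0.2],
  [-0.5, -0.5, -45, 0, -0.2],
  [-0.5, -0.5, -56, 0, -0.2],
  [-0.5, -0.5, -56, 0, -0.2],
  [-0.5, -0.5, -56, 0, 1],
  [-0.5, -0.5, -56, 0, 1],
  [-0.5, -0.5, -56, 0, 1],
  [-0.5, -0.5, -56, 0, 1],
  [-0.5, -0.5, -56, 0, 1],
])

```text
t: 32.42
ee_pos: [465.4, -302.4, 4.1]
orientation: [0.94, 1.383, -0.913]
ft_force: [-0.2, 0.6, 3.5]
width: 19.6
```

Emit:
move_arm([
  [0, 0, 60, 0, 1],
  [0, 0, 120, 0.18, 1],
  [0, 0, 180, 0.36, 1],
  [1, 5, 240, 0.54, 1],
  [8, 40, 300, 0.72, 1],
  [25, 95, 315, 0.9, 1],
  [42, 150, 315, 1.05, 1],
  [59, 205, 315, 1.11, 1],
  [76, 260, 315, 1.11, 1],
  [93, 315, 315, 1.11, 1],
  [110, 370, 315, 1.11, 1],
  [127, 430, 315, 1.11, 1],
])

```text
t: 33.92
ee_pos: [592.5, 129.3, 318.9]
orientation: [0.067, 1.594, -0.059]
ft_force: [0.1, 0.2, -0.1]
width: 19.8
```

Emit:
move_arm([
  [10, 40, 0, 0, 1],
  [18, 62, -20, 0, 1],
  [18, 62, -60, 0, 1],
  [18, 62, -95, 0, 1],
  [18, 62, -104, 0, 1],
  [18, 62, -104, 0, 1],
  [18, 62, -104, 0, 1],
])

```text
t: 34.8
ee_pos: [611.3, 191.3, 216.4]
orientation: [0.068, 1.592, -0.059]
ft_force: [-0.0, 0.0, -0.9]
width: 19.7
```

Emit:
move_arm([
  [0, -3, -5, 0, 1],
  [0, -3, -9, 0, 1],
  [0, -3, -11, 0, 1],
  [0, -3, -11, 0, 1],
])

```text
t: 35.3
ee_pos: [611.2, 188.3, 205.1]
orientation: [0.068, 1.592, -0.059]
ft_force: [-1.1, 0.0, -0.3]
width: 19.6
```

Emit:
move_arm([
  [0, 0, -1, 0, 0.4],
  [0, 0, -1, 0, 0.35],
  [0, 0, -1, 0, 0.35],
  [0, 0, 40, 0, 0.35],
  [0, 0, 100, 0, 0.2],
  [0, 0, 112, 0, -0.3],
  [-10, -60, 112, 0, -0.6],
  [-25, -120, 112, 0, -0.8],
  [-40, -180, 112, 0, -0.8],
  [-55, -240, 112, 0, -0.8],
  [-70, -300, 112, 0, -0.8],
  [-85, -360, 112, 0, -0.8],
])

```text
t: 36.8
ee_pos: [525.1, -173.4, 316.4]
orientation: [0.068, 1.593, -0.059]
ft_force: [0.6, -0.5, 0.1]
width: 79.0
```

```bash
python3 - <<'E'
from h import *
a=snap('scene','s9');b=snap('top','t9')
A=cv2.resize(b[150:210,300:380],(400,300),interpolation=cv2.INTER_CUBIC);B=cv2.resize(b[140:260,95:255],(400,300),interpolation=cv2.INTER_CUBIC);cv2.imwrite('pics/c9.png',np.hstack([A,B]))
o=ctrl.get_obs();print(o['ee_pos'],o['orientation'])
def mask(im):
    h=cv2.cvtColor(im,cv2.COLOR_BGR2HSV);return cv2.inRange(h,(5,110,20),(18,255,230))
for n,im,box in(('top',b,(150,210,305,360)),('scene',a,(250,300,225,262))):
    m=mask(im)[box[0]:box[1],box[2]:box[3]];cs,_=cv2.findContours(m,0,2);k=max(cs,key=cv2.contourArea);x,y,w,h=cv2.boundingRect(k);print(n,x+box[2],y+box[0],w,h,cv2.minEnclosingCircle(k))
E
```

```text
[ 524.29325678 -176.36114847  316.385972  ] [ 0.07103242  1.59322104 -0.06424994]Traceback (most recent call last):
  File "<stdin>", line 8, in <module>
ValueError: max() iterable argument is empty
```

View pics/c9.png

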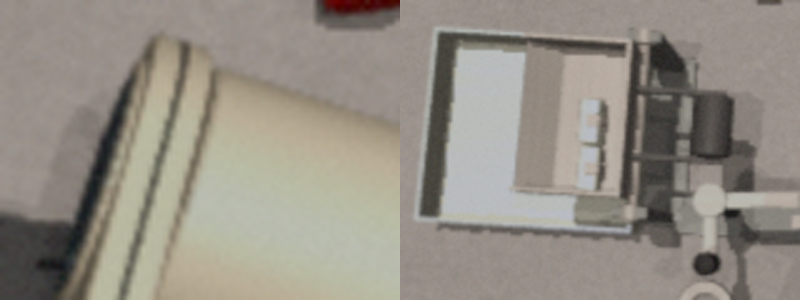

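View pics/s9.png

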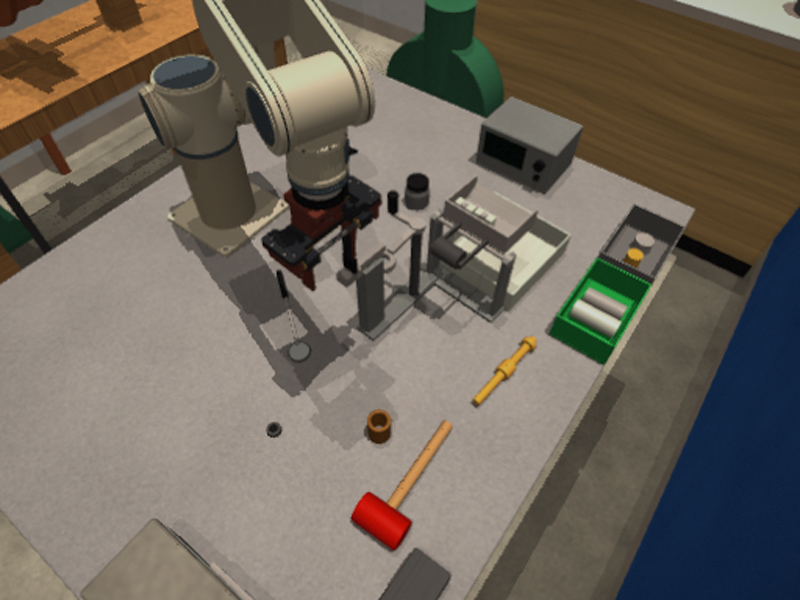

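```bash
python3 - <<'E'
from h import *
def mask(im):
    h=cv2.cvtColor(im,cv2.COLOR_BGR2HSV);return cv2.inRange(h,(3,110,20),(18,255,230))
for t,box in(('t0',(150,210,305,360)),('s0',(250,300,225,262)),('s9',(250,300,225,262))):
    im=cv2.imread(f'pics/{t}_raw.png');m=mask(im)[box[0]:box[1],box[2]:box[3]];cs,_=cv2.findContours(m,0,2);k=max(cs,key=cv2.contourArea);x,y,w,h=cv2.boundingRect(k);print(t,x+box[2],y+box[0],w,h)
im=cv2.imread('pics/t0_raw.png');A=cv2.resize(im[155:190,310:350],(460,400),interpolation=cv2.INTER_CUBIC)
im=cv2.imread('pics/s9_raw.png');B=cv2.resize(im[255:290,225:260],(340,400),interpolation=cv2.INTER_CUBIC)
cv2.imwrite('pics/c10.png',np.hstack([A,B]))
E
```

```text
t0 323 163 17 18
s0 235 262 15 22
s9 235 262 15 22
```

View pics/c10.png

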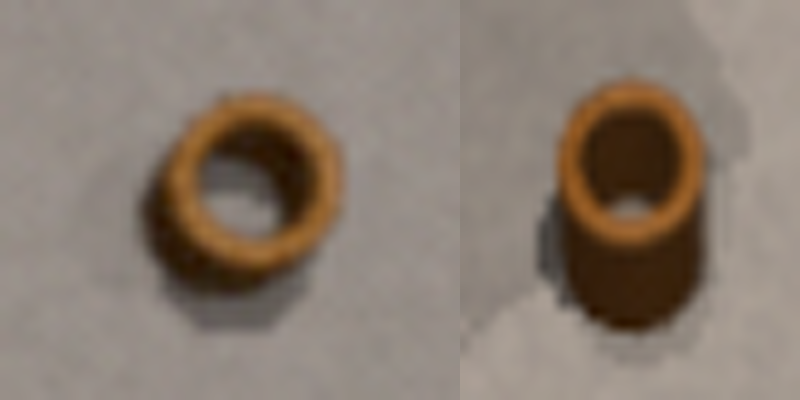

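```bash
python3 - <<'E'
from h import *
print(onz('top',(331.7,170.4),60),onz('scene',(242.3,268.6),60),tri((242.3,268.6),(331.7,170.4)))
print(onz('top',(517/800*512,219/600*384),30))
E
```

```text
[ 668.19175244 -236.78796172   60.        ] [ 669.05598144 -236.58424194   60.        ] (array([ 668.58539431, -236.63073298,   59.3919345 ]), np.float64(0.7817804132404901))
[ 763.39168436 -243.20080682   30.        ]
```

Emit:
move_arm([
  [50, -20, 0, 0, -0.8],
  [100, -40, -20, 0, -0.8],
  [144, -60, -60, 0, -0.8],
  [144, -60, -110, 0, -0.8],
  [144, -60, -160, 0, -0.8],
  [144, -60, -210, 0, -0.8],
  [144, -60, -210, 0, -0.8],
  [144, -60, -210, 0, -0.8],
])

```text
t: 37.9
ee_pos: [669.3, -236.1, 107.8]
orientation: [0.07, 1.592, -0.064]
ft_force: [-0.1, -0.4, 0.3]
width: 79.1
```

```bash
python3 - <<'E'
from h import *
a=snap('scene','s11')
A=cv2.resize(a[190:310,150:310],(800,600),interpolation=cv2.INTER_CUBIC);cv2.imwrite('pics/c11.png',A)
print(ctrl.get_obs()['ee_pos'])
E
```

```text
[ 669.9296169  -236.51677979  108.8341894 ]
```

View pics/c11.png

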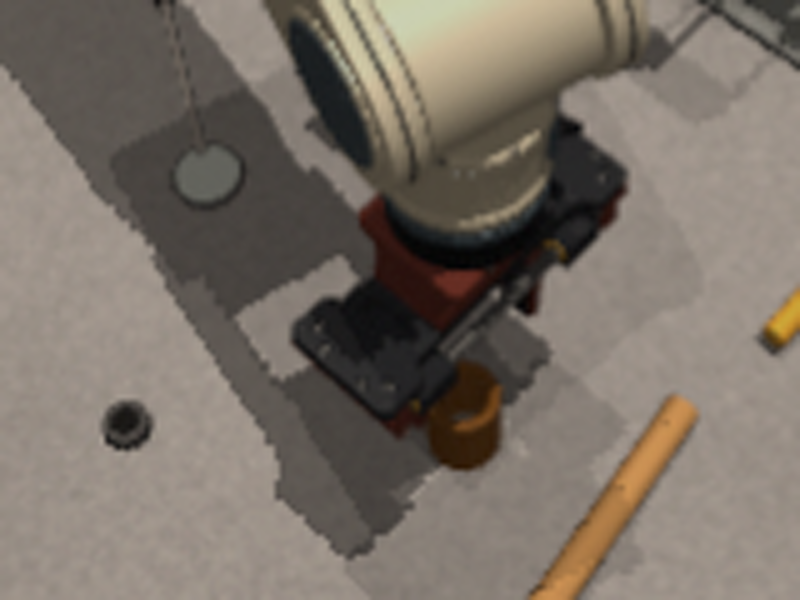

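Emit:
move_arm([
  [-1, 0, -30, 0, -0.8],
  [-1, 0, -55, 0, -0.8],
  [-1, 0, -65, 0, -0.8],
  [-1, 0, -65, 0, -0.8],
  [-1, 0, -65, 0, 1],
  [-1, 0, -65, 0, 1],
  [-1, 0, -65, 0, 1],
  [-1, 0, -65, 0, 1],
  [-1, 0, -65, 0, 1],
  [-1, 0, -65, 0, 1],
])

```text
t: 39.2
ee_pos: [669.1, -236.8, 44.1]
orientation: [0.07, 1.589, -0.065]
ft_force: [-0.4, -1.3, 2.9]
width: 42.9
```

Emit:
move_arm([
  [0, 0, 20, 0, 1],
  [0, 0, 80, 0, 1],
  [0, 0, 140, -0.17, 1],
  [0, 0, 200, -0.35, 1],
  [0, 0, 260, -0.52, 1],
  [0, 30, 300, -0.7, 1],
  [-1, 80, 306, -0.87, 1],
  [-2, 130, 306, -1.05, 1],
  [-3, 180, 306, -1.22, 1],
  [-4, 230, 306, -1.4, 1],
  [-5, 280, 306, -1.57, 1],
  [-6, 330, 306, -1.57, 1],
])

```text
t: 40.7
ee_pos: [662.0, 94.9, 350.6]
orientation: [1.288, 1.18, -1.262]
ft_force: [0.5, 0.2, -4.8]
width: 42.9
```

Emit:
move_arm([
  [-1, 30, 0, 0, 1],
  [-2, 70, 0, 0, 1],
  [-3, 92, 0, 0, 1],
  [-3, 92, -40, 0, 1],
  [-3, 92, -80, 0, 1],
  [-3, 92, -90, 0, 1],
  [-3, 92, -90, 0, 1],
])

```text
t: 41.58
ee_pos: [659.1, 186.6, 260.8]
orientation: [1.288, 1.18, -1.263]
ft_force: [-0.1, -0.3, -3.9]
width: 42.7
```

```bash
python3 - <<'E'
from h import *
from scipy.spatial.transform import Rotation as R
a=snap('scene','s12');b=snap('top','t12')
A=cv2.resize(a[85:205,235:395],(800,600),interpolation=cv2.INTER_CUBIC);cv2.imwrite('pics/c12.png',A)
o=ctrl.get_obs();M=R.from_rotvec(o['orientation']).as_matrix();print(o['ee_pos'],np.arctan2(M[1,1],M[0,1]),M[:,0],o['width'],o['ft_force'])
E
```

```text
[660.14207597 186.90920853 262.61610211] -0.08690057299158369 [ 0.00577903  0.02034319 -0.99977635] 42.82882816502227 [-0.08057661 -0.58838541 -4.58478241]
```

View pics/c12.png

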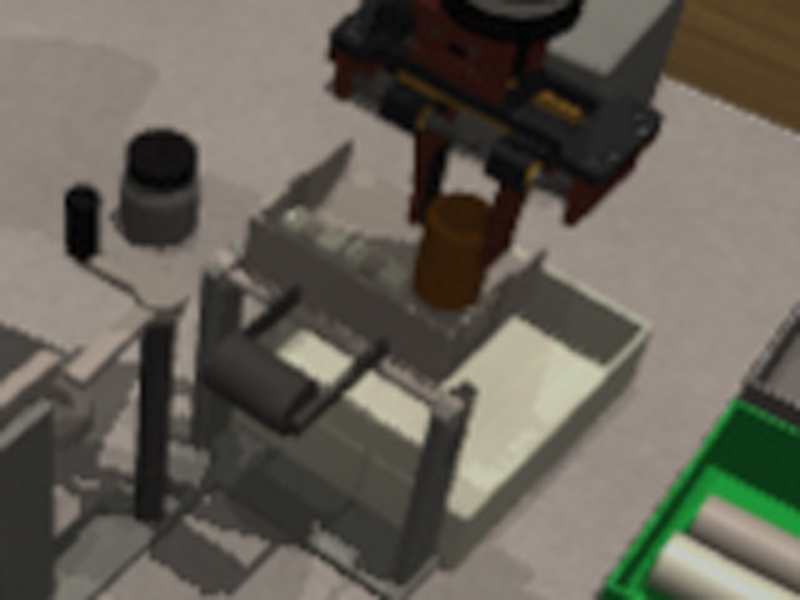

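Emit:
move_arm([
  [0, 0, -15, 0, 1],
  [0, 0, -24, 0, 1],
  [0, 0, -28, 0, 1],
  [0, 0, -28, 0, 1],
])

```text
t: 42.18
ee_pos: [659.9, 186.9, 234.1]
orientation: [1.29, 1.179, -1.26]
ft_force: [0.1, -0.2, -4.3]
width: 42.5
```

Emit:
move_arm([
  [0, 0, -2, 0, 1],
  [0, 0, -2, 0, 0.6],
  [0, 0, -2, 0, -0.5],
  [0, 0, 10, 0, -0.6],
  [0, 0, 70, 0, -0.6],
  [0, 0, 110, 0, -0.6],
  [0, 0, 110, 0, -0.6],
  [0, 0, 110, 0, -0.6],
])

```text
t: 43.18
ee_pos: [659.7, 186.8, 344.4]
orientation: [1.29, 1.179, -1.26]
ft_force: [-0.5, -0.5, 0.4]
width: 70.4
```

```bash
python3 - <<'E'
from h import *
a=snap('scene','s13')
A=cv2.resize(a[85:205,235:395],(800,600),interpolation=cv2.INTER_CUBIC);cv2.imwrite('pics/c13.png',A)
o=ctrl.get_obs();print(o['t'],o['ee_pos'],o['width'],o['ft_force'])
E
```

```text
43.225 [659.34325581 186.74508722 343.32915479] 70.21095388322398 [-0.34292688 -0.2503007  -0.48650901]
```

View pics/c13.png

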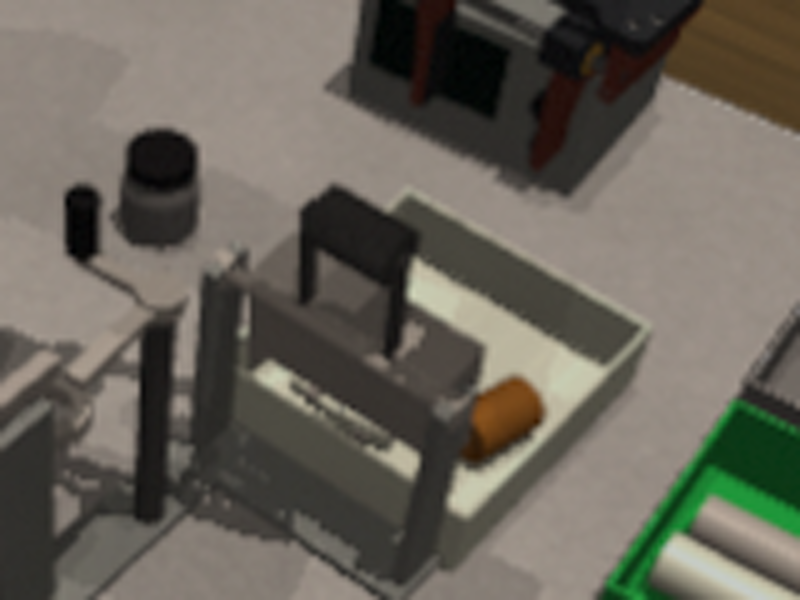

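Emit:
move_arm([
  [-30, -50, 0, 0, 0],
  [-60, -100, 0, 0, 1],
  [-90, -150, 0, 0, 1],
  [-120, -200, 0, 0, 1],
  [-150, -250, 0, 0, 1],
  [-180, -300, 0, 0, 1],
  [-200, -350, 0, 0, 1],
  [-200, -350, 0, 0, 1],
])

```text
t: 44.22
ee_pos: [457.4, -165.6, 342.1]
orientation: [1.292, 1.179, -1.267]
ft_force: [0.8, 0.2, -0.2]
width: 0.4
```

```bash
python3 - <<'E'
from h import *
a=snap('scene','s14');b=snap('top','t14')
A=cv2.resize(a[85:205,235:395],(400,300),interpolation=cv2.INTER_CUBIC);B=cv2.resize(b[140:260,95:255],(400,300),interpolation=cv2.INTER_CUBIC);cv2.imwrite('pics/c14.png',np.hstack([A,B]))
o=ctrl.get_obs();print(o['t'],o['ee_pos'],o['width'])
E
```

```text
44.325 [ 458.79528705 -163.36444069  342.36981356] 0.49132741055188345
```

View pics/c14.png

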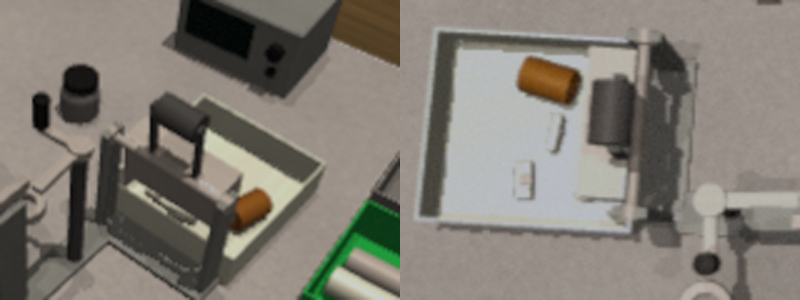

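Emit:
move_arm([
  [22, 52, 0, 0, 1],
  [44, 104, 0, 0, 1],
  [66, 156, 0, 0, 1],
  [88, 208, 0, 0, 1],
  [110, 260, 0, 0, 1],
  [132, 312, 0, 0, 1],
  [150, 355, 0, 0, 1],
  [156, 372, 0, 0, 1],
  [156, 372, 0, 0, 1],
])

```text
t: 45.45
ee_pos: [614.1, 210.1, 341.3]
orientation: [1.287, 1.183, -1.263]
ft_force: [-0.4, -1.4, -0.1]
width: 0.8
```

```bash
python3 - <<'E'
from h import *
a=snap('scene','s15')
A=cv2.resize(a[65:185,235:395],(800,600),interpolation=cv2.INTER_CUBIC);cv2.imwrite('pics/c15.png',A)
o=ctrl.get_obs();print(o['t'],o['ee_pos'],o['width'],o['ft_force'])
E
```

```text
45.5 [614.05361009 208.85595638 341.66547614] 0.5047312913484933 [-0.43081409 -0.57992075  0.22965458]
```

View pics/c15.png

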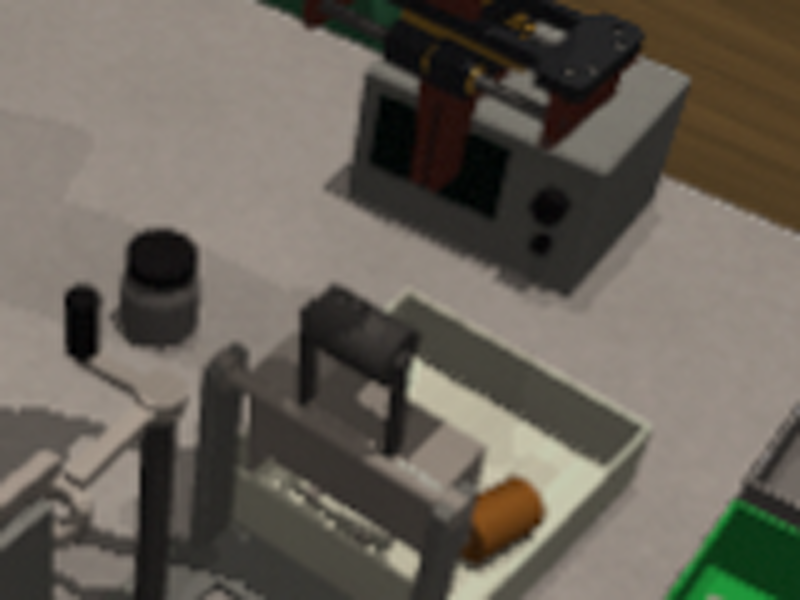

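Emit:
move_arm([
  [0, 0, -50, 0, 1],
  [0, 0, -100, 0, 1],
  [0, 0, -115, 0, 1],
  [0, 0, -115, 0, 1],
  [0, 0, -115, 0, 1],
])

```text
t: 46.12
ee_pos: [615.4, 208.8, 229.1]
orientation: [1.291, 1.18, -1.261]
ft_force: [0.4, -0.3, 0.7]
width: 0.5
```

Emit:
move_arm([
  [-0.5, -8, 0, 0, 1],
  [-1.2, -16, 0, 0, 1],
  [-1.8, -24, 0, 0, 1],
  [-2.4, -32, 0, 0, 1],
  [-3, -40, 0, 0, 1],
  [-3.6, -48, 0, 0, 1],
  [-4.2, -56, 0, 0, 1],
])

```text
t: 47.0
ee_pos: [610.8, 152.0, 228.7]
orientation: [1.29, 1.18, -1.262]
ft_force: [-0.0, 0.5, -0.4]
width: 0.5
```

Emit:
move_arm([
  [-0.6, -8, 0, 0, 1],
  [-1.2, -16, 0, 0, 1],
  [-1.8, -24, 0, 0, 1],
  [-2.4, -32, 0, 0, 1],
  [-3, -38, 0, 0, 1],
  [-3, -38, 0, 0, 1],
  [-3, -38, 0, 0, 1],
])

```text
t: 47.88
ee_pos: [607.9, 114.1, 228.8]
orientation: [1.29, 1.18, -1.262]
ft_force: [-0.7, -0.8, 0.4]
width: 0.5
```

```bash
python3 - <<'E'
from h import *
a=snap('scene','s16')
A=cv2.resize(a[65:185,235:395],(800,600),interpolation=cv2.INTER_CUBIC);cv2.imwrite('pics/c16.png',A)
o=ctrl.get_obs();print(o['t'],o['ee_pos'],o['width'],o['ft_force'])
E
```

```text
47.925 [607.90942551 114.18483376 228.73926246] 0.35157266912217494 [0.26765152 0.05429508 1.05883539]
```

View pics/c16.png

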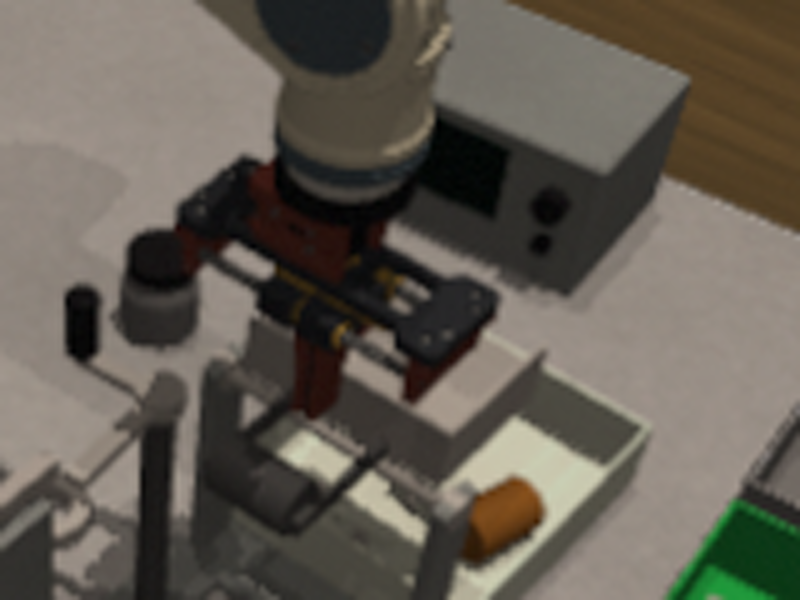

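Emit:
move_arm([
  [0, 0, 50, 0, 1],
  [0, 0, 95, 0, 1],
  [-50, -15, 95, 0, 0.1],
  [-100, -30, 95, 0, 0.1],
  [-141, -45, 95, 0, 0.1],
  [-141, -45, 95, 0, 0.1],
  [-141, -45, 60, 0, 0.1],
  [-141, -45, 60, 0, 0.1],
])

```text
t: 48.92
ee_pos: [466.4, 69.4, 287.2]
orientation: [1.288, 1.183, -1.265]
ft_force: [-0.1, 0.6, 0.3]
width: 39.5
```

```bash
python3 - <<'E'
from h import *
a=snap('scene','s17');b=snap('top','t17')
A=cv2.resize(a[65:185,205:365],(400,300),interpolation=cv2.INTER_CUBIC);B=cv2.resize(b[140:260,95:255],(400,300),interpolation=cv2.INTER_CUBIC);cv2.imwrite('pics/c17.png',np.hstack([A,B]))
o=ctrl.get_obs();print(o['t'],o['ee_pos'],o['width'],o['ft_force'])
E
```

```text
49.025 [467.80028931  69.51299965 289.17585847] 39.443775803796825 [ 0.09139017  0.48313501 -1.17945781]
```

View pics/c17.png

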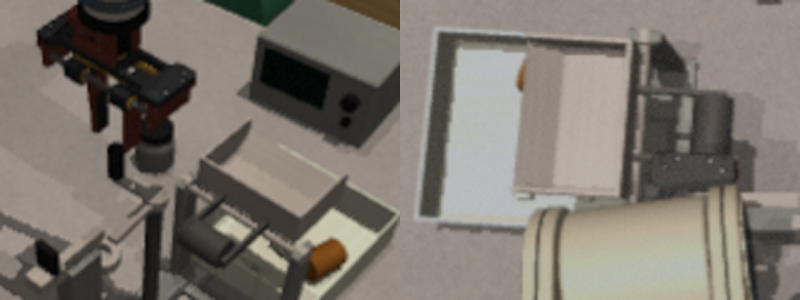

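Emit:
move_arm([
  [-0.5, 0, -25, 0, 0.1],
  [-0.5, 0, -45, 0, 0.1],
  [-0.5, 0, -53, 0, 0.1],
  [-0.5, 0, -53, 0, 0.1],
  [-0.5, 0, -53, 0, 1],
  [-0.5, 0, -53, 0, 1],
  [-0.5, 0, -53, 0, 1],
  [-0.5, 0, -53, 0, 1],
])

```text
t: 50.02
ee_pos: [467.0, 69.6, 236.8]
orientation: [1.29, 1.181, -1.262]
ft_force: [-3.9, -0.9, 6.3]
width: 21.4
```

Emit:
move_arm([
  [0.2, -7.6, 0, 0, 1],
  [1.4, -15.1, 0, 0, 1],
  [3.6, -22.4, 0, 0, 1],
  [6.7, -29.3, 0, 0, 1],
  [10.6, -35.8, 0, 0, 1],
  [15.3, -41.8, 0, 0, 1],
  [20.7, -47.1, 0, 0, 1],
  [26.8, -51.7, 0, 0, 1],
  [33.4, -55.5, 0, 0, 1],
  [40.4, -58.4, 0, 0, 1],
  [47.7, -60.4, 0, 0, 1],
  [56, -61.5, 0, 0, 1],
])

```text
t: 51.52
ee_pos: [516.7, -4.1, 236.9]
orientation: [1.262, 1.175, -1.278]
ft_force: [-21.5, -68.1, 17.6]
width: 17.8
```

Emit:
move_arm([
  [3, 0, 0, 0, 1],
  [3, 0, 0, 0, 1],
  [4, 0, 0, 0, 1],
])

```text
t: 51.9
ee_pos: [519.9, -8.7, 237.1]
orientation: [1.254, 1.171, -1.282]
ft_force: [-5.4, -23.7, 1.7]
width: 12.7
```

```bash
python3 - <<'E'
from h import *
a=snap('scene','s18')
A=cv2.resize(a[65:185,205:365],(800,600),interpolation=cv2.INTER_CUBIC);cv2.imwrite('pics/c18.png',A)
o=ctrl.get_obs();print(o['t'],o['ee_pos'],o['width'],o['ft_force'],o['orientation'])
E
```

```text
51.95 [520.0625698   -8.77203712 237.07804959] 12.519722201575593 [ -5.21516315 -23.10040145   1.38221525] [ 1.25413184  1.17039993 -1.28226153]
```

View pics/c18.png

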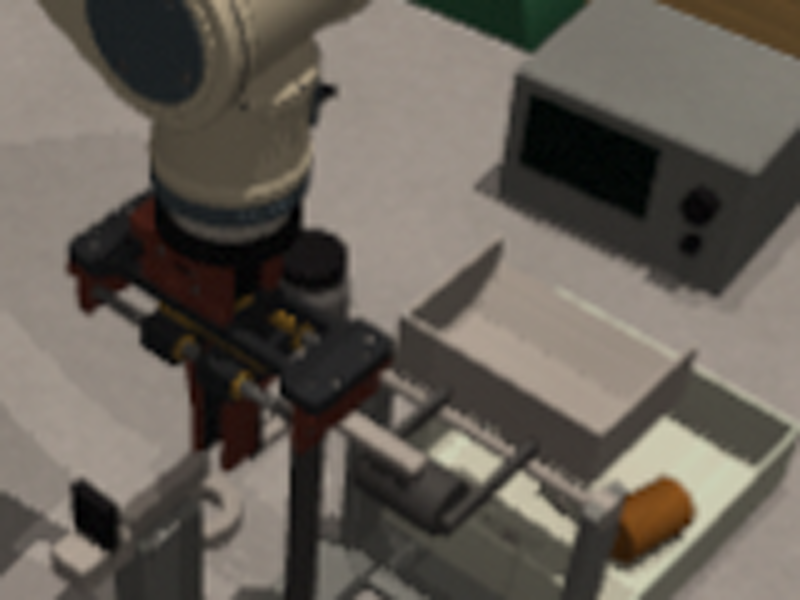

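Emit:
move_arm([
  [0, -1, 0, 0, 0.1],
  [0, -2, 0, 0, 0.1],
  [0, -2, 0, 0, 0.1],
  [0, -2, 0, 0, 0.1],
  [0, -2, 50, 0, 0.1],
  [0, -2, 80, 0, 0.1],
  [-20, -60, 80, 0, 0.1],
  [-40, -120, 80, 0, 0.1],
  [-60, -180, 80, 0, 0.1],
  [-80, -240, 80, 0, 0.1],
])

```text
t: 53.2
ee_pos: [440.2, -248.1, 317.3]
orientation: [1.254, 1.17, -1.281]
ft_force: [0.2, -0.7, 0.4]
width: 39.7
```

```bash
python3 - <<'E'
from h import *
a=snap('scene','s19');b=snap('top','t19')
A=cv2.resize(a[105:225,215:375],(400,300),interpolation=cv2.INTER_CUBIC);B=cv2.resize(b[190:265,180:280],(400,300),interpolation=cv2.INTER_CUBIC);cv2.imwrite('pics/c19.png',np.hstack([A,B]))
o=ctrl.get_obs();print(o['t'],o['ee_pos'],o['width'],o['ft_force'],o['orientation'])
E
```

```text
53.3 [ 439.08544012 -251.04922782  317.2027679 ] 39.768175309679506 [-0.02733436  0.91294647 -0.21840103] [ 1.25692722  1.16662243 -1.28680924]
```

View pics/c19.png

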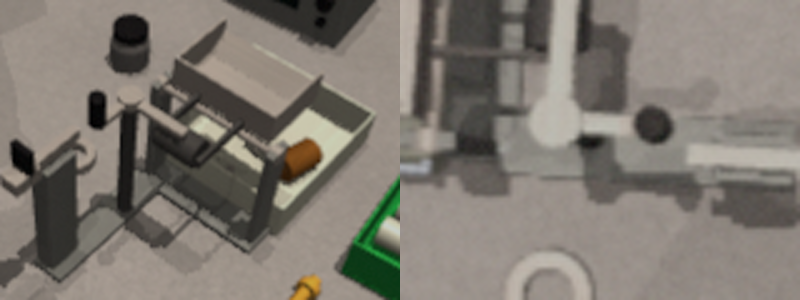

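```bash
python3 - <<'E'
from h import *
for t in('t0','t19'):
    im=cv2.imread(f'pics/{t}_raw.png')[212:228,235:252]
    g=im.max(2).astype(float); w=np.clip(75-g,0,40); ys,xs=np.mgrid[212:228,235:252]; print(t,(w*xs).sum()/w.sum(),(w*ys).sum()/w.sum(),w.sum())
for t in('s0','s19'):
    im=cv2.imread(f'pics/{t}_raw.png')[138:160,247:262]
    g=im.max(2).astype(float); w=np.clip(60-g,0,40); ys,xs=np.mgrid[138:160,247:262]; print(t,(w*xs).sum()/w.sum(),(w*ys).sum()/w.sum(),w.sum())
E
```

```text
t0 243.15155615696887 221.22259810554803 1478.0
t19 243.12295786758384 221.34221840068787 1163.0
s0 253.3656240510173 148.88278165806256 3293.0
s19 253.4808866045615 148.69257950530036 3113.0
```

Emit:
move_arm([
  [10, 60, 0, 0, 1],
  [20, 120, 0, 0, 1],
  [30, 180, 0, 0, 1],
  [40, 240, 0, 0, 1],
  [44, 261, 0, 0, 1],
  [44, 261, -40, 0, 1],
  [44, 261, -75, 0, 1],
  [44, 261, -75, 0, 1],
  [44, 261, -75, 0, 1],
])

```text
t: 54.42
ee_pos: [483.8, 10.4, 243.3]
orientation: [1.257, 1.166, -1.285]
ft_force: [-1.0, -0.6, 0.5]
width: 0.5
```

Emit:
move_arm([
  [4, 0, 0, 0, 1],
  [8, 0, 0, 0, 1],
  [11, 0, 0, 0, 1],
  [14, 0, 0, 0, 1],
  [16, 0, 0, 0, 1],
  [17, 0, 0, 0, 1],
  [17, 0, 0, 0, 1],
])

```text
t: 55.3
ee_pos: [500.7, 10.3, 243.2]
orientation: [1.257, 1.166, -1.286]
ft_force: [-0.6, 0.5, 0.1]
width: 0.5
```

Emit:
move_arm([
  [1, 0, 0, 0, 1],
  [2, 0, 0, 0, 1],
  [3, 0, 0, 0, 1],
  [4, 0, 0, 0, 1],
  [4, 0, 0, 0, 1],
])

```text
t: 55.92
ee_pos: [501.3, 10.2, 242.9]
orientation: [1.253, 1.171, -1.292]
ft_force: [-14.0, -0.2, 9.6]
width: 0.1
```

Emit:
move_arm([
  [-10, 0, 0, 0, 1],
  [-14, 0, 40, 0, 1],
  [-14, 0, 70, 0, 1],
  [-10, -50, 70, 0, 1],
  [-6, -100, 70, 0, 1],
  [-4, -138, 70, 0, 1],
  [-4, -138, 70, 0, 1],
  [-4, -138, 30, 0, 1],
  [-4, -138, -4, 0, 1],
  [-4, -138, -4, 0, 1],
  [-4, -138, -4, 0, 1],
])

```text
t: 57.3
ee_pos: [498.1, -127.4, 240.1]
orientation: [1.253, 1.17, -1.29]
ft_force: [-0.4, 0.1, -0.4]
width: 0.4
```

Emit:
move_arm([
  [0.5, 8, 0, 0, 1],
  [1, 16, 0, 0, 1],
  [1.8, 24, 0, 0, 1],
  [2.4, 32, 0, 0, 1],
  [3, 40, 0, 0, 1],
  [3.6, 46, 0, 0, 1],
  [4, 51, 0, 0, 1],
  [4, 52, 0, 0, 1],
  [4, 52, 0, 0, 1],
])

```text
t: 58.42
ee_pos: [501.8, -75.1, 239.9]
orientation: [1.253, 1.171, -1.29]
ft_force: [0.0, 0.3, 0.3]
width: 0.3
```

Emit:
move_arm([
  [0, 2, 0, 0, 1],
  [0.2, 4, 0, 0, 1],
  [0.3, 5, 0, 0, 1],
  [0.4, 6, 0, 0, 1],
  [0.4, 6, 0, 0, 1],
])

```text
t: 59.05
ee_pos: [501.9, -72.6, 239.9]
orientation: [1.248, 1.167, -1.293]
ft_force: [-0.8, -18.0, 0.1]
width: 0.4
```

Emit:
move_arm([
  [0, -10, 0, 0, 1],
  [0, -14, 0, 0, 1],
  [0, -14, 50, 0, 1],
  [-20, -60, 90, 0, 1],
  [-40, -120, 90, 0, 1],
  [-60, -180, 90, 0, 1],
  [-60, -220, 90, 0, 1],
  [-60, -220, 90, 0, 1],
])

```text
t: 60.05
ee_pos: [441.5, -294.6, 329.7]
orientation: [1.251, 1.165, -1.296]
ft_force: [0.4, 0.2, 0.0]
width: 0.3
```

```bash
python3 - <<'E'
from h import *
a=snap('scene','s20');b=snap('top','t20')
A=cv2.resize(a[105:225,215:375],(400,300),interpolation=cv2.INTER_CUBIC);B=cv2.resize(b[140:260,135:295],(400,300),interpolation=cv2.INTER_CUBIC);cv2.imwrite('pics/c20.png',np.hstack([A,B]))
for t,n in(('t0','t'),('t20','t'),('s0','s'),('s20','s')):
    I=cv2.imread(f'pics/{t}_raw.png')
    for r in ([(212,228,235,252),(222,238,262,280)] if n=='t' else [(138,160,247,262),(152,168,227,242)]):
        im=I[r[0]:r[1],r[2]:r[3]];w=np.clip(65-im.max(2).astype(float),0,40);ys,xs=np.mgrid[r[0]:r[1],r[2]:r[3]];print(t,(w*xs).sum()/w.sum(),(w*ys).sum()/w.sum(),w.sum())
print(ctrl.get_obs()['t'])
E
```

```text
t0 243.3266272189349 221.3715976331361 845.0
t0 271.07162534435264 230.6060606060606 363.0
t20 243.375786163522 221.624213836478 636.0
t20 271.20851063829787 230.58297872340427 235.0
s0 253.34354932866316 148.9095154699358 3426.0
s0 233.67806531115218 160.14325323475046 3246.0
s20 253.361267397098 148.86023097423748 3377.0
s20 233.64608150470218 160.11128526645768 3190.0
60.15
```

View pics/c20.png

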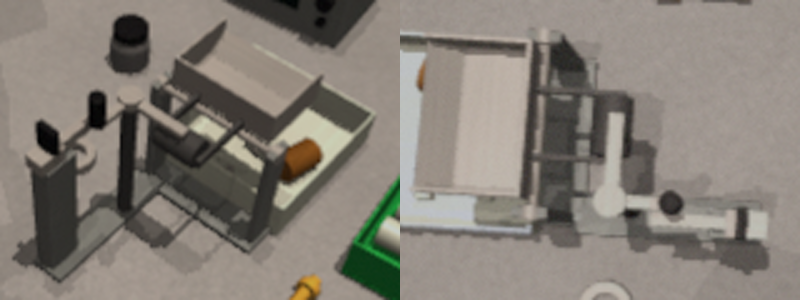

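View pics/s20.png

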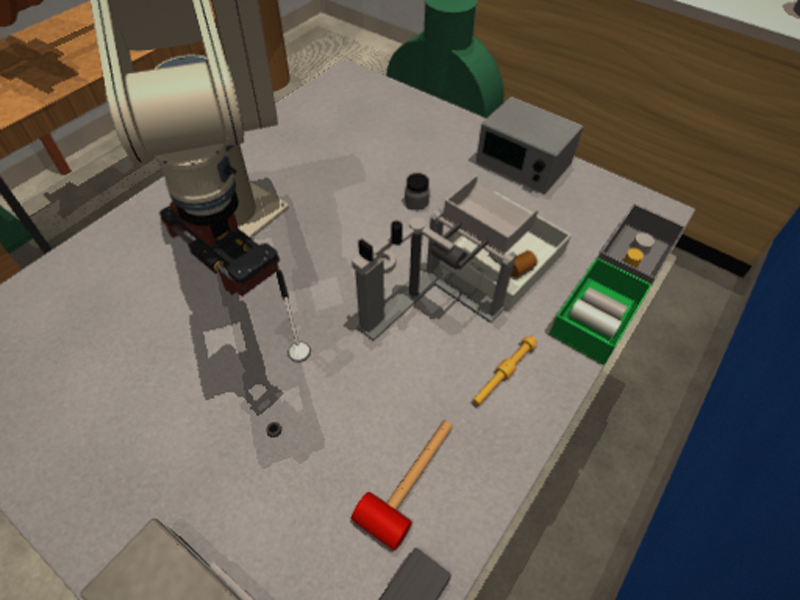

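View pics/t20.png

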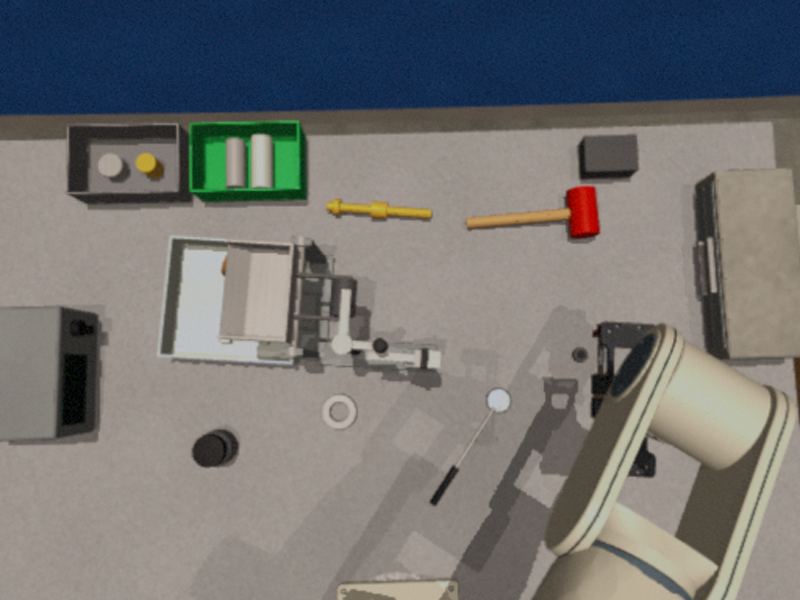

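```bash
python3 - <<'E'
from h import *
a=cv2.imread('pics/s20_raw.png');b=cv2.imread('pics/t14_raw.png')
c=cv2.imread('pics/s14_raw.png')
A=cv2.resize(a[130:210,265:345],(400,400),interpolation=cv2.INTER_CUBIC);B=cv2.resize(c[130:210,265:345],(400,400),interpolation=cv2.INTER_CUBIC)
cv2.imwrite('pics/c21.png',np.hstack([A,B]))
E
```

```text
(no output)
```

View pics/c21.png

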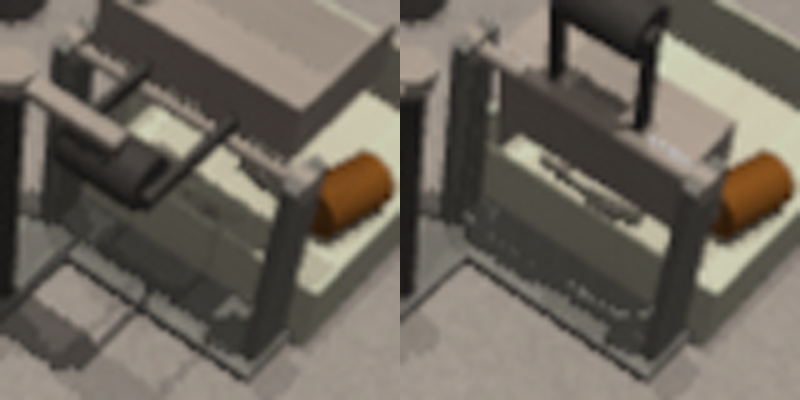

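```bash
python3 -c "
from workcell import ctrl
print(ctrl.close_job(), ctrl.get_obs()['t'])"
```

```text
the job is handed in; nothing more can be done
the job is handed in; nothing more can be done
```

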